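# Put the tea tin into its caddy and latch it

### The arm

A 6-joint arm with a two-finger parallel gripper is mounted at the origin on the work surface. World frame = base frame: x ahead of the robot, y to its left, z up, the work surface at z = 0. Lengths are in mm, angles in degrees, forces in N, time in s.
With the tool pointing down it reaches from about 350 to 875 mm from the base axis. Payload 4.2 kg.
Tool frame: the origin (TCP) lies at the very end of the fingers, on their centre line; the grasp point (between the pads) lies 19 mm behind it (r.grip_point_offset is the distance from the TCP to the grasp point, in mm); x points along the fingers, y is the direction in which the jaws open and shut, and the axes are right-handed (so a half turn about x gives the same grasp; the last joint's range is limited). The gripper opens to 85 mm and grips with 20 to 120 N. Pads are 22 mm wide; open, the fingers measure 114 mm over their backs; the gripper's body (76 mm by 85 mm) begins 54 mm behind the grasp point. The pads swing forward as they close: fully open they stand 13 mm farther back than shut.
Start: joints at [-59.84, 22.042, 0.453, 0, -68.411, -14.817], TCP at [165.398, -602.696, 231.312] pointing down, gripper open.
Joint ranges: [-179.83, 179.83], [-69.29, 118.12], [-61.27, 80.66], [-181.25, 117.63], [-171.15, -9.14], [-177.46, 177.46]. Speed limits (degrees/s): [159.86, 159.86, 180, 180, 180, 180].

### API

Orientations are given as [roll, pitch, yaw] about the fixed x, y, z axes, in that order (R = Rz(yaw) Ry(pitch) Rx(roll)).
In Python, from cell import r gives the robot as it stands.
- The arm moves only by the shell command python3 -m inch 'ROWS' [FORCE]. ROWS is JSON, a list of rows, each an object with "translation": the shift along the tool's x, y, z in mm, a list of three; "dr": the turn, a rotation vector about the tool's x, y, z in degrees, a list of three; "gripper": the finger opening in mm, from 0 to 85.4. In form: [{"translation": [dx, dy, dz], "dr": [wx, wy, wz], "gripper": gripper}, ...]. A call has 1 to 5 rows; each row is the pose to reach, as a shift and turn from the pose commanded when the call began, along the tool's axes at that moment; what a row does not reach only later rows make up. A row lasts 1/8 s, in which the tool goes at most 62.5 mm and 10.7 degrees, less where a joint would pass 70% of its speed; a pose out of reach is approached as far as the arm can. A call with a gripper value outside its range is refused whole. The fingers move at their own pace and stop on an object; FORCE is the grip in N (left out, the last holds). Time passes only in rows, so rows that repeat a pose let the fingers close. It gives the time, the measured TCP pose, the force and the opening at its end, in the units of the state.
- r.observe(): the state, without advancing time (a new reading comes with each control period).
- r.grab_frame(name): name is "scene" or "top" or "wrist"; returns a dict with "color" (384x512x3 uint8, red, green, blue), "z_map" (384x512 float32, mm along the optical axis (not along the pixel's ray), 0 where there is no reading), "camera_matrix" (3x3 intrinsics, pixels), "dist" ([k1, k2, p1, p2, k3] as OpenCV has them; the pictures are not rectified), "xyz" and "rotation" of the camera in the world. Camera axes: x right, y down, z forward; pixel columns grow to the right and rows downward; lengths in mm; the calibration is good to about 2 mm. A picture is of the moment at which its call begins.
- r.finish_job(): hands the job in, once; it reports no verdict.
The state is a dict: "t": time; "joint_pos": joint angles; "qd": joint speeds; "joint_efforts": joint torques, N m; "tool_pos": TCP position; "tool_rot": TCP orientation; "ft_force": force on the tool from outside, world axes, zero at the start; "wrist_torque": the same for the moment, N m; "finger_gap": finger opening in mm.
Only numpy, scipy, OpenCV 4.12 (cv2) and the standard library are available. Lean on these libraries where they do the work, as an engineer would, in place of code of your own. Each camera call takes 0.05 s, during which the arm holds its last target.

### The job

Take the metal tea tin out of the low two-panel rack and stand it upright on the bare crate top, letting go of it there so that you can take it the other way round. Then seat it upright, fully down, in the wooden caddy with the swing latch, let go, and only then swing the latch arm over it until it rests home in its catch, so nobody climbing the bunk ladder can knock the tin off. Leave the mug, pencil and clip where they are.

Things in the scene. Friction and masses are not known exactly. Their poses are not given: they have to be found in the camera images.
- tin_mid (a point): Centre (half-way up) of the plain rectangular metal tea tin, loose, 54 mm along its x, 38 mm along its y, 84 mm tall (z up), 0.17 to 0.35 kg. At the start it stands in the rack, its axes within 0.04 rad of the rack's. Turned by half a turn it is the same.
- rack: Fixed brown wooden rack; origin: centre of underside, on the crate top, z up. Base 88 (x) x 60 (y) x 8 mm; the tin stands on it. Two panels, inner faces at x = +-32 mm, 12 mm thick, 60 mm along y, 108 mm high: no room for fingers at the tin's x faces. Lips 16 mm high, outer faces at y = +-28.5 mm, keep the tin from sliding out: grip it across its 38 mm and lift straight up.
- caddy: Fixed brown wooden caddy; origin: centre of underside, on the crate top, z up. Base 76 x 76 x 8 mm. Two walls, inner faces at y = +-22 mm, 14 mm thick, 60 mm along x, tops at 106 mm. Lips across the open x ends: 16 mm high, x = +-30.5 to +-36.5 mm. Fingers fit only at the x ends. The latch pivots on the +y wall's top; its catch is on the -y wall's top.
- caddy_seat (a point): Where the tin's centre belongs: on the caddy's axis, 50 mm above the crate top, the tin's x along the caddy's x (either way round), with 3 to 3.5 mm of play on each side. The seated tin's top is 14 mm below the wall tops.
- catch (a point): Mouth of the catch, a small steel C open towards the caddy's -x, 10 mm wide, on the -y wall (31 mm along -y), 106 to 120 mm above the crate top. The closed latch arm rests in it.
- latch (a joint): Angle of the flat steel latch arm about its upright pivot (rad). 0: closed, along the caddy's -y, home in the catch (end stop). Grows as it opens by way of -x: at 1.57 it points to the caddy's -x; largest 2.9. Seen from above, closing turns it anticlockwise. Starts at 2.2 to 2.7. Stiff: 1.3 N at the post moves it; stays where left. Arm 12 mm wide, 65 mm long, 108 to 116 mm above the crate top.
- latch_pivot (a point): On the latch's pivot axis, half-way up the arm: 29 mm along the caddy's +y, 112 mm above the crate top.
- latch_post (a point): Middle of the round upright steel finger post on the latch arm, 38 mm from the pivot: 12 mm in diameter, from 116 to 142 mm above the crate top. Push or pinch it to swing the arm.
- mug: White ceramic mug, 80 mm wide, 90 mm tall, with a handle; origin at the centre of its underside. Leave it alone.
- pencil: Wooden pencil lying flat, 185 mm long, 7.5 mm thick, along its x; origin at its underside. Leave it alone.
- clip: Small teal plastic clip lying flat, 55 x 12 x 13 mm; origin at its underside. Leave it alone.
- hook_rail: Fixed black plastic hook rail on a foot, 240 mm along its x, 70 mm along y, 165 mm tall, with a steel bottle opener hanging on it; origin at the centre of its underside. Not used.
Things that resemble listed ones, but are neither listed nor needed, are in the scene too. Of the things shaped like the part that bears tin_mid, the aluminium one is meant. What is shaped like the caddy but purple is not meant.

How it is judged (in metres and radians):
On the way, in this order (a step that is already met when the one before it is completed fails the run):
1. the tin stands upright on the bare crate top, let go and at rest (height (world z) of tin_mid between 0.038 and 0.046 m and angle between tin_mid's own z axis and vertical below 0.08 rad and contact force between tin and the fingers below 0.1 N and linear speed of tin below 0.02 m/s), for 0.2 s.
2. the tin is seated in the caddy and let go, the latch still open (x of tin_mid in the frame of caddy between -0.006 and 0.006 m and y of tin_mid in the frame of caddy between -0.006 and 0.006 m and z of tin_mid in the frame of caddy between 0.046 and 0.0535 m and angle between tin_mid's own z axis and vertical below 0.06 rad and angle between the x axis of tin_mid and the x axis of caddy, either way round below 0.15 rad and contact force between tin and the fingers below 0.1 N and linear speed of tin below 0.02 m/s and value of joint latch above 1.2 rad), for 0.2 s.
At the end, for the whole second after the job is handed in: The tin stands upright (within 0.06 rad) on the caddy's base, centred within 6 mm, its long side along the caddy's x within 0.15 rad, let go and at rest; the latch arm is closed over it to within 0.08 rad of its end stop and still (x of tin_mid in the frame of caddy between -0.006 and 0.006 m and y of tin_mid in the frame of caddy between -0.006 and 0.006 m and z of tin_mid in the frame of caddy between 0.046 and 0.0535 m and angle between tin_mid's own z axis and vertical below 0.06 rad and angle between the x axis of tin_mid and the x axis of caddy, either way round below 0.15 rad and contact force between tin and the fingers below 0.1 N and linear speed of tin below 0.02 m/s and value of joint latch below 0.08 rad and velocity of joint latch between -0.05 and 0.05 rad/s); the robot touches nothing.
It fails at once if the mug is moved by more than 30 mm or tipped (distance of mug from where it was at the start of the episode above 0.03 m or angle between mug's own z axis and vertical above 0.3 rad).
It fails at once if the pencil is moved by more than 30 mm (distance of pencil from where it was at the start of the episode above 0.03 m).
It fails at once if the clip is moved by more than 30 mm (distance of clip from where it was at the start of the episode above 0.03 m).
It also fails if it takes over 72 s, if anything falls off the work surface, if the arm or the gripper's body presses on something with over 40 N, if the wrist force passes 120 N, or if a joint passes its speed limit or range.

## Working session

There is one attempt and no reset: what is moved stays moved. The work goes in short steps, Python scripts to look and compute and a shell command to move; the robot and the scene stay as the last step left them, time stands still between calls to the robot, and variables do not carry over. Pictures are saved under pics/ and viewed, and the job is handed in when it is done.

```bash
ls; mkdir -p pics; cat > h.py <<'E'
import numpy as np,cv2
from cell import r
def grab(n,save=None):
    f=r.grab_frame(n)
    if save: cv2.imwrite('pics/'+save+'.png',f['color'][:,:,::-1])
    np.savez('/tmp/'+n+'.npz',**{k:np.array(f[k]) for k in f})
    return f
def load(n): return dict(np.load('/tmp/'+n+'.npz'))
def cloud(f):
    z=f['z_map']; h,w=z.shape
    u,v=np.meshgrid(np.arange(w),np.arange(h))
    p=cv2.undistortPoints(np.stack([u,v],-1).reshape(-1,1,2).astype(float),np.array(f['camera_matrix'],float),np.array(f['dist'],float)).reshape(h,w,2)
    P=np.concatenate([p*z[...,None],z[...,None]],-1)
    W=P@np.array(f['rotation']).T+np.array(f['xyz'])
    W[z<=0]=np.nan
    return W
E
python3 - <<'E'
from h import *
print(r.observe(), r.grip_point_offset)
for n in('scene','top','wrist'):
    f=grab(n,n+'0'); print(n,np.array(f['xyz']),f['rotation'],f['camera_matrix'],f['dist'])
E
```

```text
pics
{'t': 0.0, 'joint_pos': array([-5.98406551e+01,  2.20897654e+01,  3.79966449e-01, -2.77484373e-02,
       -6.84088210e+01, -1.48178040e+01]), 'qd': array([ 0.01321967, -0.01319517,  0.06223119, -0.02231042, -0.015255  ,
        0.05428546]), 'joint_efforts': array([ 7.12510282e-04, -3.92287982e+01,  1.88400793e+01,  4.18635160e+00,
       -4.59115603e-03, -1.41400159e-05]), 'tool_pos': array([ 165.23662909, -602.17111203,  230.2365392 ]), 'tool_rot': array([ 92.55635238,  89.87860867, 107.88765567]), 'ft_force': array([ 0.0907063 , -0.61751421,  0.38720411]), 'wrist_torque': array([-0.02573171, -0.00331501,  0.01939049]), 'finger_gap': 85.19356512822544} 18.700000000000003
scene [1145.79860387 -625.55985724 1005.35903731] [-138.91852209   -0.67553533   46.02401899] [[360.98932031   0.         251.76124925]
 [  0.         360.98932031 189.14715573]
 [  0.           0.           1.        ]] [-0.06107179  0.          0.          0.          0.        ]
top [ 489.42909073 -110.225971   1358.16462349] [-175.06318756    0.43768575  -89.24102934] [[476.1068159    0.         254.28969312]
 [  0.         476.1068159  193.42279335]
 [  0.           0.           1.        ]] [0.00331796 0.         0.         0.         0.        ]
wrist [  97.85337106 -619.53962142  373.95523176] [ 1.63875967e+02 -6.33257216e-02  1.05390665e+02] [[333.21153979   0.         254.10465688]
 [  0.         333.21153979 191.33614132]
 [  0.           0.           1.        ]] [-0.01672787  0.          0.          0.          0.        ]
```

```bash
python3 - <<'E'
s=open('h.py').read()
s=s.replace("import numpy as np,cv2","import numpy as np,cv2\nfrom scipy.spatial.transform import Rotation as Ro").replace("np.array(f['rotation']).T","Ro.from_euler('xyz',f['rotation'],degrees=True).as_matrix().T")
open('h.py','w').write(s)
E
python3 - <<'E'
from h import *
for n in('scene','top','wrist'):
    f=load(n);W=cloud(f)
    print(n,np.nanmedian(W[...,2]),np.nanmin(W.reshape(-1,3),0),np.nanmax(W.reshape(-1,3),0))
    cv2.imwrite(f'pics/{n}0x.png',cv2.resize(f['color'][:,:,::-1],(800,600),interpolation=cv2.INTER_CUBIC))
E
```

```text
scene -55.22469559662545 [-1609.9061068  -1185.84228755  -772.10448387] [1727.27449636 1727.34434683  669.63585241]
top -1.7696703591029745 [  -15.96724465 -1261.11955111  -774.58213805] [1581.80324258 1097.81417058  610.34595501]
wrist 0.9827170621902326 [ -166.2501293  -1393.71147774  -757.71696449] [1471.87583587 -219.52042842  326.10743293]
```

View pics/top0x.png

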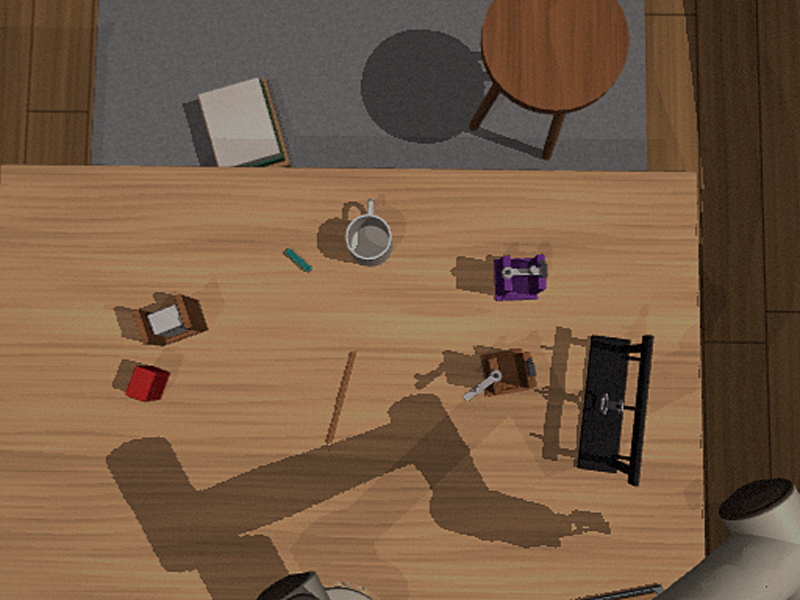

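View pics/scene0x.png

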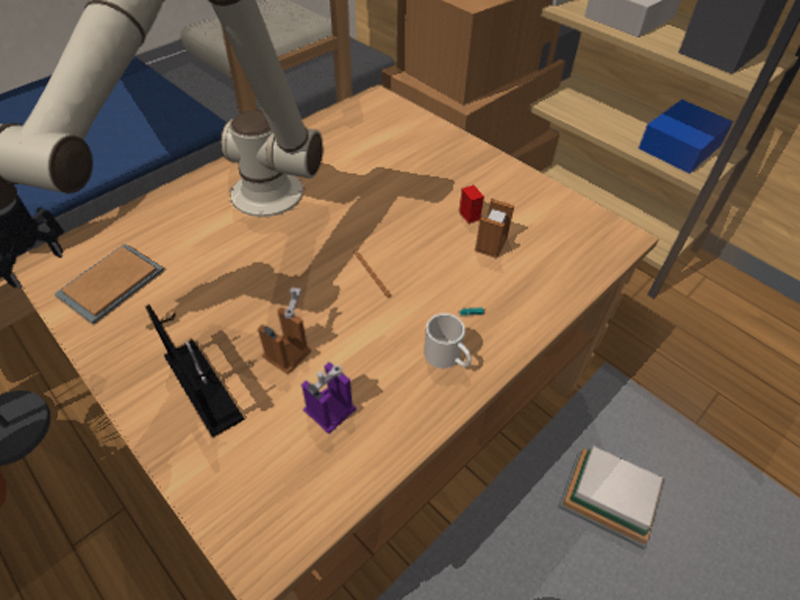

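```bash
python3 - <<'E'
from h import *
f=load('top');W=cloud(f);c=f['color'].astype(int)
def rep(nm,box,lo,hi,extra=None):
    x0,x1,y0,y1=[int(b*.64) for b in box]
    m=np.zeros(W.shape[:2],bool);m[y0:y1,x0:x1]=1
    m&=(W[...,2]>lo)&(W[...,2]<hi)
    if extra is not None:m&=extra
    P=W[m];
    if len(P)<4: print(nm,len(P));return
    rc=cv2.minAreaRect(P[:,:2].astype(np.float32))
    print(nm,len(P),'c',np.round(P.mean(0),1),'rect',np.round(rc[0],1),np.round(rc[1],1),round(rc[2],1))
print('table',np.nanmedian(W[200:210,330:340,2]), np.nanmedian(W[170:175,150:160,2]))
grey=(c.max(2)-c.min(2)<25)
rep('rack all',(110,215,285,355),60,130)
rep('rack top',(110,215,285,355),100,125)
rep('tin',(110,215,285,355),84,99)
rep('tin grey',(110,215,285,355),80,105,grey)
rep('red',(115,175,360,410),70,100)
rep('caddy walltop',(450,545,340,410),95,107)
rep('caddy>60',(450,545,340,410),85,150,~grey)
rep('latch grey',(450,512,340,410),100,150,grey)
rep('post',(450,512,340,410),125,150)
rep('catch',(512,545,340,410),100,150,grey)
rep('mug',(340,395,200,270),70,110)
rep('clip',(280,315,240,280),4,30)
rep('pencil',(320,360,345,445),3,20)
rep('rail',(575,660,330,490),100,200)
rep('purple',(490,550,250,305),90,120)
# crops
for n,b,s in(('cad',(440,560,330,420),6),('rack',(100,220,280,410),6)):
    x0,x1,y0,y1=[int(q*.64) for q in b]
    cv2.imwrite(f'pics/top_{n}.png',cv2.resize(f['color'][y0:y1,x0:x1,::-1],None,fx=8 if n=='cad' else 6,fy=8 if n=='cad' else 6,interpolation=cv2.INTER_CUBIC))
E
```

```text
table 0.01266377630918214 -0.23547467104583575
rack all 729 c [563.6 296.2  93.3] rect [564.6 297.8] [61.  89.1] 21.3
rack top 229 c [564.8 296.9 107.2] rect [564.6 297.8] [60.8 89. ] 21.4
tin 368 c [563.6 297.2  91.6] rect [563.9 297.2] [59.8 87.3] 18.9
tin grey 288 c [564.  297.3  91.5] rect [564.3 298.1] [39.6 53.2] 22.3
red 320 c [455.3 336.4  82.8] rect [455.6 338.1] [39.6 55.1] 74.3
caddy walltop 139 c [ 482.8 -292.   104.1] rect [ 482.1 -292.8] [59.  72.1] 9.8
caddy>60 199 c [ 480.9 -289.8  105.4] rect [ 477.5 -268.5] [ 60.9 122.5] 11.4
latch grey 141 c [ 462.1 -243.1  119. ] rect [ 461.9 -241.1] [16.8 73.7] 34.4
post 20 c [ 454.7 -232.9  139.5] rect [ 454.5 -233.1] [10.2  9.5] 0.2
catch 52 c [ 490.9 -321.4  115. ] rect [ 487.3 -322.4] [39.  11.4] 2.9
mug 221 c [721.1 -47.9  85. ] rect [718.4 -52.2] [78.9 94.9] 53.3
clip 114 c [685.   86.2  10.3] rect [685.7  87.2] [70.5 51.8] 2.2
pencil 384 c [440.6   3.8   5.7] rect [440.7   6.5] [177.1  71.2] 1.0
rail 871 c [ 425.7 -485.6  153.8] rect [ 428.8 -475.1] [ 43.5 239.3] 83.2
purple 325 c [ 650.2 -310.6  108.5] rect [ 651.2 -312. ] [59.7 74.8] 2.4
```

View pics/top_cad.png

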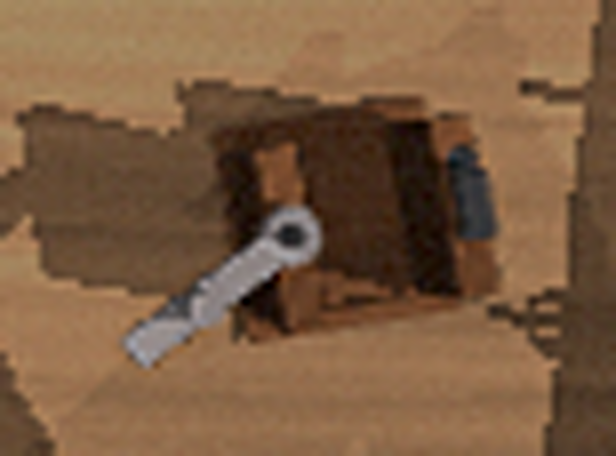

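View pics/top_rack.png

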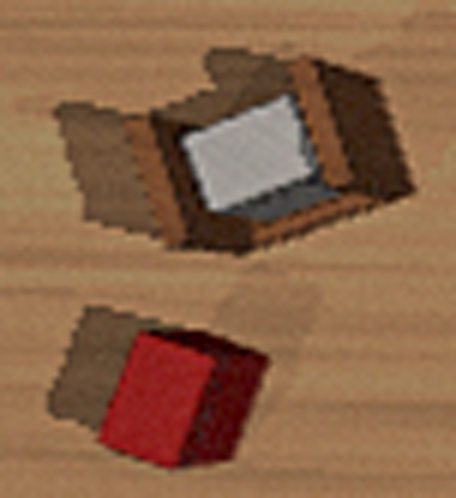

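```bash
cat >> h.py <<'E'
def yaw_of(o):
    R=Ro.from_euler('xyz',o['tool_rot'],degrees=True).as_matrix()
    return R
def plan(x,y,z,yaw,o=None):
    """translation/dr from the measured pose to TCP x,y,z, pointing down, tool y at world yaw"""
    o=o or r.observe(); R=yaw_of(o)
    c,s=np.cos(np.radians(yaw)),np.sin(np.radians(yaw))
    Rt=np.column_stack([[0,0,-1],[c,s,0],np.cross([0,0,-1],[c,s,0])])
    t=R.T@(np.array([x,y,z])-o['tool_pos']); w=Ro.from_matrix(R.T@Rt).as_rotvec(degrees=True)
    cy=np.degrees(np.arctan2(R[1,1],R[0,1]))
    print('now',np.round(o['tool_pos'],1),'yaw',round(cy,2),'xdir',np.round(R[:,0],4),'gap',round(o['finger_gap'],1),'t',round(o['t'],2))
    print('translation',np.round(t,1),'dr',np.round(w,2))
E
python3 - <<'E'
from h import *
for y in (21.8,201.8): plan(564.1,297.6,260,y)
W=cloud(load('top'));f=load('top');c=f['color'].astype(int)
# rack panels & caddy wall lines: fit with height band
def pca(P):
    u,s,v=np.linalg.svd(P[:,:2]-P[:,:2].mean(0),full_matrices=False);return P[:,:2].mean(0),np.degrees(np.arctan2(v[0,1],v[0,0]))
sub=np.zeros(W.shape[:2],bool);sub[int(285*.64):int(355*.64),int(110*.64):int(215*.64)]=1
m=sub&(W[...,2]>102)&(W[...,2]<114)
n,l=cv2.connectedComponents(m.astype(np.uint8))
for i in range(1,n):
    if (l==i).sum()>20: print('panel',pca(W[l==i]),cv2.minAreaRect(W[l==i][:,:2].astype(np.float32)))
grey=(c.max(2)-c.min(2)<25)
m=sub&grey&(W[...,2]>88)&(W[...,2]<96)
print('tintop',cv2.minAreaRect(W[m][:,:2].astype(np.float32)))
sub[:]=0;sub[int(340*.64):int(410*.64),int(450*.64):int(548*.64)]=1
m=sub&(W[...,2]>101)&(W[...,2]<111)&~grey
n,l=cv2.connectedComponents(m.astype(np.uint8))
for i in range(1,n):
    if (l==i).sum()>10: print('wall',(l==i).sum(),pca(W[l==i]),cv2.minAreaRect(W[l==i][:,:2].astype(np.float32)))
E
```

```text
now [ 165.3 -602.3  230.5] yaw 105.34 xdir [-5.0e-04  1.6e-03 -1.0e+00] gap 85.5 t 0.15
translation [-28.3 762.4 622.6] dr [ 8.354e+01 -7.000e-02 -7.000e-02]
now [ 165.3 -602.3  230.5] yaw 105.34 xdir [-5.0e-04  1.6e-03 -1.0e+00] gap 85.5 t 0.15
translation [-28.3 762.4 622.6] dr [-9.646e+01  8.000e-02 -8.000e-02]
panel (array([577.3356666 , 262.26764856]), np.float64(-158.91906612390093)) ((577.793701171875, 262.5650329589844), (59.564231872558594, 13.567045211791992), 20.55368423461914)
panel (array([551.14505368, 333.07244026]), np.float64(-159.20007878146566)) ((551.4918823242188, 333.4436340332031), (59.246803283691406, 12.496935844421387), 20.274599075317383)
tintop ((564.1587524414062, 297.7822265625), (39.05251693725586, 52.71880340576172), 22.375255584716797)
wall 32 (array([ 505.91519494, -315.90626306]), np.float64(171.55485215553503)) ((502.77520751953125, -318.4626770019531), (27.635536193847656, 13.686701774597168), 12.320030212402344)
wall 41 (array([ 496.49383955, -260.80507539]), np.float64(-171.55469799758424)) ((495.49981689453125, -260.95751953125), (20.916427612304688, 13.594918251037598), 0.8649982213973999)
wall 43 (array([ 468.47095566, -323.86273441]), np.float64(-155.9724453416654)) ((471.114013671875, -324.1923522949219), (26.424306869506836, 13.70960521697998), 10.626827239990234)
wall 41 (array([ 458.11300858, -267.72436531]), np.float64(-175.60800205664006)) ((458.5267333984375, -267.98974609375), (20.370031356811523, 13.943042755126953), 8.681767463684082)
```

```bash
python3 -m inch '[{"translation":[-40,762,622],"dr":[-96,0,0],"gripper":85},{"translation":[-40,762,622],"dr":[-96,0,0],"gripper":85},{"translation":[-40,762,622],"dr":[-96,0,0],"gripper":85},{"translation":[-40,762,622],"dr":[-96,0,0],"gripper":85},{"translation":[-40,762,622],"dr":[-96,0,0],"gripper":85}]'
python3 - <<'E'
from h import *
plan(564.1,297.6,280,201.8)
E
```

```text
t: 0.78
tool_pos: [292.1, -315.4, 244.0]
tool_rot: [-85.4, 90.0, -16.0]
ft_force: [1.3, 0.1, 1.0]
finger_gap: 84.9
now [ 292.1 -315.4  244. ] yaw 159.38 xdir [ 3.e-04 -1.e-04 -1.e+00] gap 84.9 t 0.78
translation [-35.9 -38.8 669.5] dr [-4.242e+01 -1.000e-02  2.000e-02]
```

```bash
python3 -m inch '[{"translation":[-36,-39,669],"dr":[-42.4,0,0],"gripper":85},{"translation":[-36,-39,669],"dr":[-42.4,0,0],"gripper":85},{"translation":[-36,-39,669],"dr":[-42.4,0,0],"gripper":85},{"translation":[-36,-39,669],"dr":[-42.4,0,0],"gripper":85},{"translation":[-36,-39,669],"dr":[-42.4,0,0],"gripper":85}]'
python3 - <<'E'
from h import *
plan(564.1,297.6,280,201.8)
E
```

```text
t: 1.4
tool_pos: [420.3, -30.6, 261.1]
tool_rot: [-96.5, 90.0, 15.1]
ft_force: [1.6, -1.5, 0.8]
finger_gap: 85.1
now [420.3 -30.6 261.1] yaw -158.44 xdir [ 8.e-04  2.e-04 -1.e+00] gap 85.1 t 1.4
translation [ -18.7 -254.3  252.5] dr [-0.24 -0.01  0.05]
```

```bash
python3 -m inch '[{"translation":[-19,-254,252],"dr":[0,0,0],"gripper":85},{"translation":[-19,-254,252],"dr":[0,0,0],"gripper":85},{"translation":[-19,-254,252],"dr":[0,0,0],"gripper":85},{"translation":[-19,-254,252],"dr":[0,0,0],"gripper":85},{"translation":[-19,-254,252],"dr":[0,0,0],"gripper":85}]'
python3 -m inch '[{"translation":[-19,0,0],"dr":[0,0,0],"gripper":85},{"translation":[-19,0,0],"dr":[0,0,0],"gripper":85}]'
python3 - <<'E'
from h import *
plan(564.1,297.6,280,201.8)
E
```

```text
t: 2.02
tool_pos: [546.3, 254.8, 277.2]
tool_rot: [112.1, 90.0, -136.4]
ft_force: [0.0, -0.9, 0.7]
finger_gap: 85.4
t: 2.28
tool_pos: [546.4, 253.8, 296.8]
tool_rot: [-82.7, 89.9, 28.8]
ft_force: [-0.7, -0.1, -0.1]
finger_gap: 84.9
now [546.4 253.8 296.8] yaw -158.49 xdir [ 1.4e-03  8.0e-04 -1.0e+00] gap 84.9 t 2.27
translation [ 16.9 -32.5  34.3] dr [-0.29  0.01  0.09]
```

```bash
python3 -m inch '[{"translation":[0,-32.5,34.5],"dr":[0,0,0],"gripper":85},{"translation":[0,-32.5,34.5],"dr":[0,0,0],"gripper":85},{"translation":[0,-32.5,34.5],"dr":[0,0,0],"gripper":85}]'
python3 - <<'E'
from h import *
plan(564.1,297.6,280,201.8)
f=grab('wrist'); cv2.imwrite('pics/w1.png',cv2.resize(f['color'][:,:,::-1],(800,600)))
W=cloud(f);c=f['color'].astype(int)
g=(c.max(2)-c.min(2)<30)&(W[...,2]>86)&(W[...,2]<98)&(abs(W[...,0]-564)<45)&(abs(W[...,1]-297)<45)
print(g.sum(),cv2.minAreaRect(W[g][:,:2].astype(np.float32)),W[g].mean(0))
g=(W[...,2]>102)&(W[...,2]<114)&(abs(W[...,0]-564)<60)&(abs(W[...,1]-297)<60)
print(g.sum(),cv2.minAreaRect(W[g][:,:2].astype(np.float32)),W[g].mean(0))
E
```

```text
t: 2.65
tool_pos: [563.0, 296.0, 295.7]
tool_rot: [99.8, 89.9, -148.7]
ft_force: [0.6, -0.9, -0.4]
finger_gap: 85.4
now [563.  296.  295.7] yaw -158.57 xdir [-1.3e-03 -8.0e-04 -1.0e+00] gap 85.4 t 2.65
translation [15.7 -1.7  1.1] dr [-0.37 -0.01 -0.08]
1744 ((566.6293334960938, 299.5242919921875), (37.549156188964844, 53.16455078125), 22.609107971191406) [566.89800787 298.76534459  92.80878324]
1453 ((565.824462890625, 301.17047119140625), (59.36301803588867, 88.32167053222656), 20.637990951538086) [567.02074834 298.41409844 108.43789027]
```

View pics/w1.png

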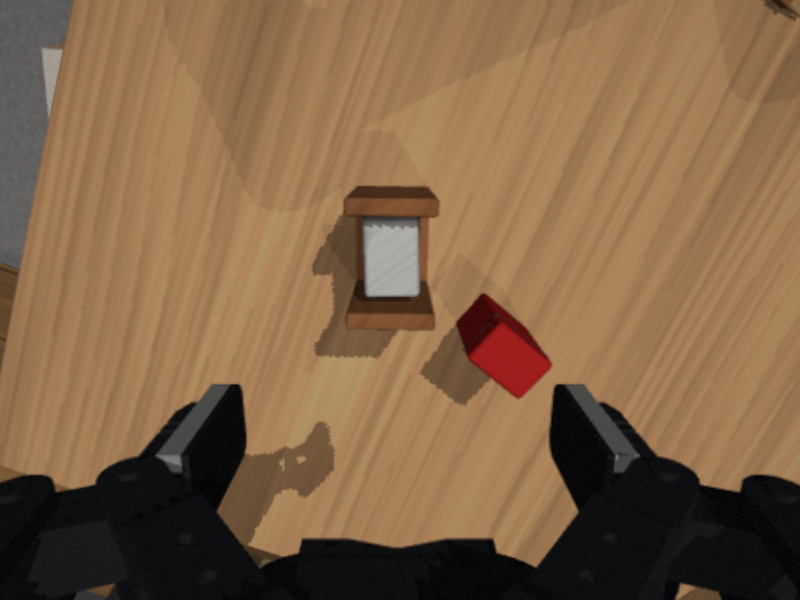

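```bash

python3 - <<'E'
from h import *
for i in range(1): plan(565.3,298.3,45,202.3)
E
```

```text
now [563.  295.8 296.2] yaw -158.59 xdir [-7.e-04 -4.e-04 -1.e+00] gap 85.1 t 2.7
translation [251.1  -3.2   1.6] dr [-0.89 -0.01 -0.04]
```

```bash

python3 -m inch '[{"translation":[50,-3.2,1.6],"dr":[-0.9,0,0],"gripper":85},{"translation":[100,-3.2,1.6],"dr":[-0.9,0,0],"gripper":85},{"translation":[140,-3.2,1.6],"dr":[-0.9,0,0],"gripper":85},{"translation":[165,-3.2,1.6],"dr":[-0.9,0,0],"gripper":85},{"translation":[165,-3.2,1.6],"dr":[-0.9,0,0],"gripper":85}]'
python3 - <<'E'
from h import *
plan(565.3,298.3,45,202.3)
f=grab('wrist'); cv2.imwrite('pics/w2.png',f['color'][:,:,::-1])
W=cloud(f);c=f['color'].astype(int)
g=(c.max(2)-c.min(2)<30)&(W[...,2]>86)&(W[...,2]<98)&(abs(W[...,0]-564)<45)&(abs(W[...,1]-297)<45)
print(g.sum(),cv2.minAreaRect(W[g][:,:2].astype(np.float32)),W[g].mean(0))
E
```

```text
t: 3.32
tool_pos: [564.6, 297.6, 129.6]
tool_rot: [106.2, 89.7, -141.5]
ft_force: [-0.3, 0.2, -0.8]
finger_gap: 84.8
now [564.6 297.6 129.6] yaw -157.71 xdir [-0.0037 -0.0029 -1.    ] gap 84.8 t 3.33
translation [84.6 -1.2  0.5] dr [-0.01 -0.08 -0.26]
5621 ((561.0150756835938, 302.2710266113281), (46.45586013793945, 62.25642395019531), 22.53028106689453) [566.38702107 299.10858059  92.80392401]
```

View pics/w2.png

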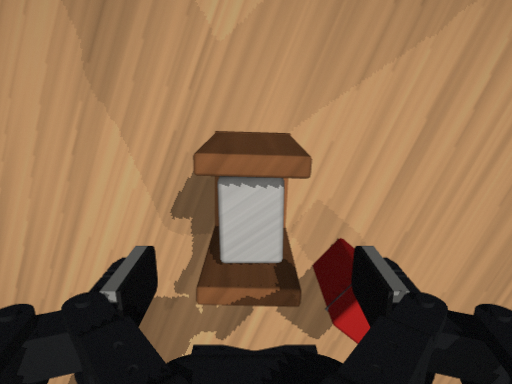

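```bash

python3 -m inch '[{"translation":[30,-1.5,0.5],"dr":[0,0,0],"gripper":85},{"translation":[60,-1.5,0.5],"dr":[0,0,0],"gripper":85},{"translation":[84,-1.5,0.5],"dr":[0,0,0],"gripper":85},{"translation":[84,-1.5,0.5],"dr":[0,0,0],"gripper":85}]'
python3 -m inch '[{"translation":[0,0,0],"dr":[0,0,0],"gripper":30},{"translation":[0,0,0],"dr":[0,0,0],"gripper":30},{"translation":[0,0,0],"dr":[0,0,0],"gripper":30},{"translation":[0,0,0],"dr":[0,0,0],"gripper":30},{"translation":[0,0,0],"dr":[0,0,0],"gripper":30}]' 40
python3 -m inch '[{"translation":[0,0,0],"dr":[0,0,0],"gripper":30},{"translation":[0,0,0],"dr":[0,0,0],"gripper":30}]' 40
```

```text
t: 3.88
tool_pos: [567.0, 300.1, 47.5]
tool_rot: [113.3, 89.9, -134.4]
ft_force: [0.2, -0.7, -0.3]
finger_gap: 85.3
t: 4.5
tool_pos: [567.4, 300.8, 48.8]
tool_rot: [-85.2, 89.9, 27.1]
ft_force: [-2.1, -0.4, 6.1]
finger_gap: 37.4
t: 4.75
tool_pos: [567.4, 300.8, 48.8]
tool_rot: [-86.5, 89.9, 25.9]
ft_force: [-1.8, -0.2, 5.6]
finger_gap: 37.6
```

```bash

python3 -m inch '[{"translation":[-20,0,0],"dr":[0,0,0],"gripper":30},{"translation":[-50,0,0],"dr":[0,0,0],"gripper":30},{"translation":[-90,0,0],"dr":[0,0,0],"gripper":30},{"translation":[-140,0,0],"dr":[0,0,0],"gripper":30},{"translation":[-140,0,0],"dr":[0,0,0],"gripper":30}]'
python3 - <<'E'
from h import *
plan(560,130,185,202.3)
f=grab('wrist'); cv2.imwrite('pics/w3.png',f['color'][:,:,::-1])
f=grab('scene','s3')
print(r.observe()['ft_force'])
E
```

```text
t: 5.38
tool_pos: [569.2, 302.1, 192.3]
tool_rot: [-75.9, 89.4, 36.4]
ft_force: [-0.6, -0.0, -3.3]
finger_gap: 37.6
now [569.2 302.1 192.3] yaw -157.62 xdir [ 0.0082  0.006  -0.9999] gap 37.6 t 5.38
translation [   6.1   74.1 -155.6] dr [0.09 0.14 0.57]
[-0.86856259  0.32650273 -2.78889654]
```

View pics/w3.png

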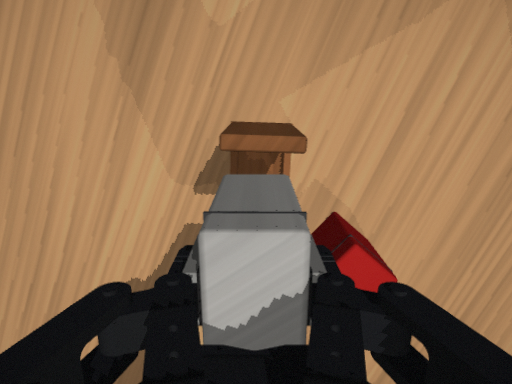

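View pics/s3.png

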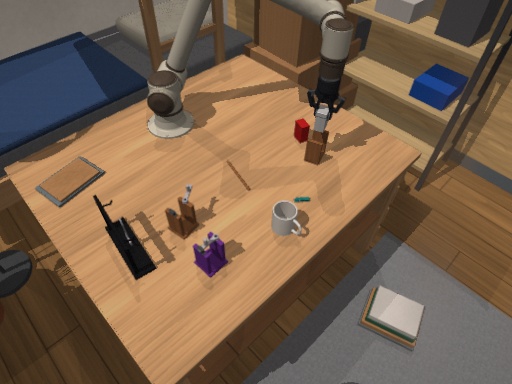

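```bash

python3 -m inch '[{"translation":[0,24,-50],"dr":[0,0,0],"gripper":30},{"translation":[0,48,-100],"dr":[0,0,0],"gripper":30},{"translation":[0,74,-155],"dr":[0,0,0],"gripper":30},{"translation":[0,74,-155],"dr":[0,0,0],"gripper":30},{"translation":[0,74,-155],"dr":[0,0,0],"gripper":30}]'
python3 - <<'E'
from h import *
plan(560,130,60,202.3)
f=grab('scene','s4');grab('wrist','w4')
E
```

```text
t: 6.1
tool_pos: [557.1, 128.7, 185.8]
tool_rot: [86.6, 89.9, -161.1]
ft_force: [0.8, 0.1, -1.1]
finger_gap: 37.7
now [557.1 128.7 185.8] yaw -157.69 xdir [-2.4e-03 -8.0e-04 -1.0e+00] gap 37.7 t 6.1
translation [ 1.258e+02 -3.600e+00  1.000e-01] dr [ 0.01  0.01 -0.15]
```

View pics/w4.png

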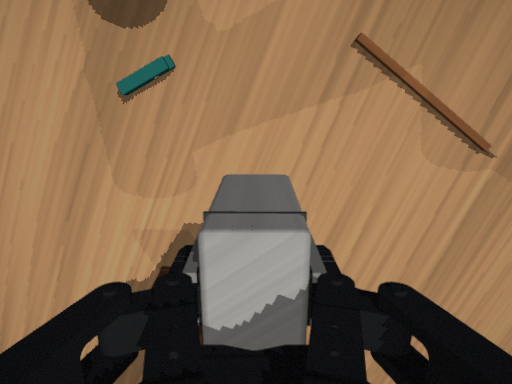

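```bash

python3 -m inch '[{"translation":[40,0,0],"dr":[0,0,0],"gripper":30},{"translation":[80,0,0],"dr":[0,0,0],"gripper":30},{"translation":[115,0,0],"dr":[0,0,0],"gripper":30},{"translation":[134,0,0],"dr":[0,0,0],"gripper":30},{"translation":[134,0,0],"dr":[0,0,0],"gripper":30}]'
python3 -m inch '[{"translation":[3,0,0],"dr":[0,0,0],"gripper":30},{"translation":[6,0,0],"dr":[0,0,0],"gripper":30},{"translation":[8,0,0],"dr":[0,0,0],"gripper":30},{"translation":[8,0,0],"dr":[0,0,0],"gripper":30}]'
```

```text
t: 6.82
tool_pos: [556.5, 129.7, 51.2]
tool_rot: [94.6, 89.7, -152.9]
ft_force: [0.4, 0.6, -2.1]
finger_gap: 37.7
t: 7.32
tool_pos: [557.7, 129.0, 45.6]
tool_rot: [-81.8, 90.0, 30.5]
ft_force: [-0.6, 0.1, -1.5]
finger_gap: 37.9
```

```bash

python3 -m inch '[{"translation":[1,0,0],"dr":[0,0,0],"gripper":30},{"translation":[2,0,0],"dr":[0,0,0],"gripper":30},{"translation":[2,0,0],"dr":[0,0,0],"gripper":30}]'
python3 -m inch '[{"translation":[1,0,0],"dr":[0,0,0],"gripper":30},{"translation":[2,0,0],"dr":[0,0,0],"gripper":30},{"translation":[2,0,0],"dr":[0,0,0],"gripper":30}]'
python3 - <<'E'
from h import *
plan(560,130,60,202.3)
f=grab('scene')
W=cloud(f);g=(abs(W[...,0]-557)<50)&(abs(W[...,1]-129)<50)&(W[...,2]<12)&(W[...,2]>-5)
cv2.imwrite('pics/s5.png',cv2.resize(f['color'][60:180,230:390,::-1],None,fx=5,fy=5))
E
```

```text
t: 7.7
tool_pos: [557.6, 129.0, 43.3]
tool_rot: [89.9, 90.0, -157.8]
ft_force: [-0.4, 0.1, -1.8]
finger_gap: 37.7
t: 8.07
tool_pos: [557.6, 129.0, 41.2]
tool_rot: [93.5, 90.0, -154.1]
ft_force: [-0.3, -0.2, -1.3]
finger_gap: 37.9
now [557.6 129.   41.2] yaw -157.64 xdir [-2.e-04 -1.e-04 -1.e+00] gap 37.9 t 8.07
translation [-18.8  -2.6  -0. ] dr [ 0.06 -0.   -0.01]
```

View pics/s5.png

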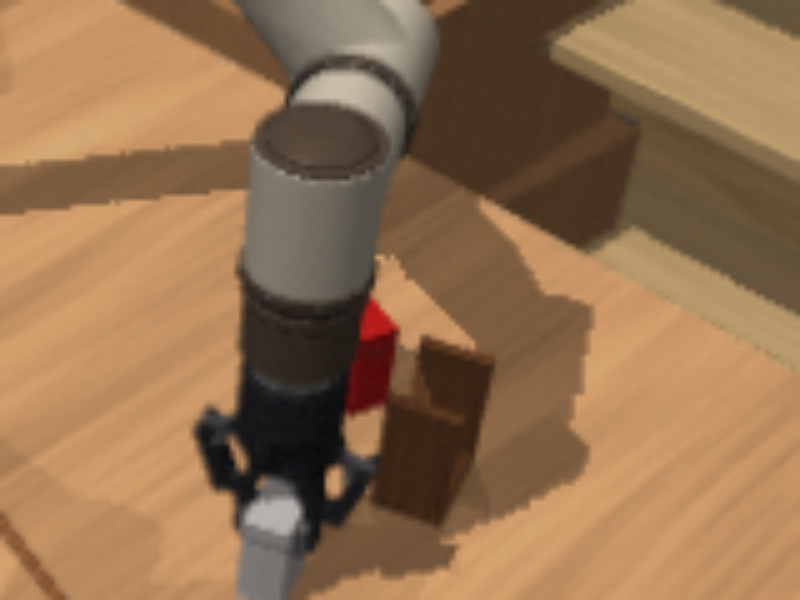

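Still about 1 mm above; continue in 1 mm steps.

```bash

for i in 1; do python3 -m inch '[{"translation":[1,0,0],"dr":[0,0,0],"gripper":30},{"translation":[1,0,0],"dr":[0,0,0],"gripper":30},{"translation":[1,0,0],"dr":[0,0,0],"gripper":30}]'
python3 -m inch '[{"translation":[1,0,0],"dr":[0,0,0],"gripper":30},{"translation":[1,0,0],"dr":[0,0,0],"gripper":30},{"translation":[1,0,0],"dr":[0,0,0],"gripper":30}]'; done
```

```text
t: 8.5
tool_pos: [557.7, 129.1, 40.8]
tool_rot: [-97.8, 90.0, 14.6]
ft_force: [-1.8, 0.4, 2.5]
finger_gap: 37.5
t: 8.88
tool_pos: [557.8, 129.1, 40.7]
tool_rot: [-114.9, 90.0, -2.5]
ft_force: [-3.2, -0.4, 7.5]
finger_gap: 37.7
```

```bash

python3 -m inch '[{"translation":[-1,0,0],"dr":[0,0,0],"gripper":60},{"translation":[-1,0,0],"dr":[0,0,0],"gripper":85},{"translation":[-1,0,0],"dr":[0,0,0],"gripper":85},{"translation":[-1,0,0],"dr":[0,0,0],"gripper":85},{"translation":[-1,0,0],"dr":[0,0,0],"gripper":85}]'
python3 -m inch '[{"translation":[-30,0,0],"dr":[0,0,0],"gripper":85},{"translation":[-70,0,0],"dr":[0,0,0],"gripper":85},{"translation":[-110,0,0],"dr":[0,0,0],"gripper":85},{"translation":[-110,0,0],"dr":[0,0,0],"gripper":85},{"translation":[-110,0,0],"dr":[0,0,0],"gripper":85}]'
python3 - <<'E'
from h import *
f=grab('wrist'); cv2.imwrite('pics/w6.png',f['color'][:,:,::-1])
W=cloud(f);c=f['color'].astype(int)
g=(W[...,2]>79)&(W[...,2]<90)&(abs(W[...,0]-557)<45)&(abs(W[...,1]-129)<45)
P=W[g];print(g.sum(),cv2.minAreaRect(P[:,:2].astype(np.float32)),P.mean(0))
print(np.linalg.lstsq(np.c_[P[:,:2]-P[:,:2].mean(0),np.ones(len(P))],P[:,2],rcond=None)[0])
plan(P[:,0].mean(),P[:,1].mean(),151,112.3)
E
```

```text
t: 9.5
tool_pos: [557.6, 129.1, 40.2]
tool_rot: [85.9, 90.0, -161.7]
ft_force: [-1.5, -0.4, -0.0]
finger_gap: 84.9
t: 10.12
tool_pos: [557.0, 128.9, 149.8]
tool_rot: [66.1, 89.9, 178.4]
ft_force: [0.0, 0.1, -0.1]
finger_gap: 85.0
4439 ((557.9575805664062, 128.3821563720703), (37.993446350097656, 53.78630447387695), 22.589988708496094) [558.49729853 127.01438999  84.72962688]
[-3.96298799e-03  7.66863772e-03  8.47296269e+01]
now [556.7 128.7 149.1] yaw -157.66 xdir [-2.3e-03 -8.0e-04 -1.0e+00] gap 84.6 t 10.18
translation [-1.9 -1.  -2.2] dr [90.04 -0.1  -0.12]
```

View pics/w6.png

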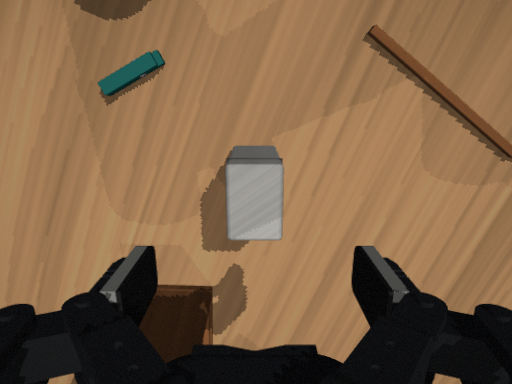

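```bash

python3 -m inch '[{"translation":[0,-1,0],"dr":[90,0,0],"gripper":85},{"translation":[0,-1,0],"dr":[90,0,0],"gripper":85},{"translation":[0,-1,0],"dr":[90,0,0],"gripper":85},{"translation":[0,-1,0],"dr":[90,0,0],"gripper":85},{"translation":[0,-1,0],"dr":[90,0,0],"gripper":85}]'
python3 - <<'E'
from h import *
plan(558,128.4,151,112.5)
E
```

```text
t: 10.8
tool_pos: [557.7, 129.0, 148.5]
tool_rot: [146.7, 89.8, -155.0]
ft_force: [-0.6, -0.5, -0.4]
finger_gap: 85.2
now [557.7 129.  148.5] yaw 148.28 xdir [-0.0033 -0.0015 -1.    ] gap 85.2 t 10.8
translation [-2.5 -0.6 -0.4] dr [35.78 -0.2  -0.06]
```

```bash

python3 -m inch '[{"translation":[0,0,0],"dr":[36,0,0],"gripper":85},{"translation":[0,0,0],"dr":[36,0,0],"gripper":85},{"translation":[0,0,0],"dr":[36,0,0],"gripper":85},{"translation":[0,0,0],"dr":[36,0,0],"gripper":85},{"translation":[0,0,0],"dr":[36,0,0],"gripper":85}]'
python3 - <<'E'
from h import *
plan(558,128.4,48,112.5)
E
```

```text
t: 11.42
tool_pos: [557.8, 129.1, 148.8]
tool_rot: [-177.5, 89.8, -154.9]
ft_force: [0.2, -0.1, 0.4]
finger_gap: 85.1
now [557.8 129.1 148.8] yaw 112.68 xdir [-0.0028 -0.0013 -1.    ] gap 85.1 t 11.43
translation [100.8  -0.7   0.2] dr [ 0.18 -0.18  0.01]
```

```bash

python3 -m inch '[{"translation":[30,-0.5,0.2],"dr":[0,0,0],"gripper":85},{"translation":[60,-0.5,0.2],"dr":[0,0,0],"gripper":85},{"translation":[90,-0.5,0.2],"dr":[0,0,0],"gripper":85},{"translation":[102,-0.5,0.2],"dr":[0,0,0],"gripper":85},{"translation":[102,-0.5,0.2],"dr":[0,0,0],"gripper":85}]'
python3 -m inch '[{"translation":[0,0,0],"dr":[0,0,0],"gripper":85},{"translation":[0,0,0],"dr":[0,0,0],"gripper":45},{"translation":[0,0,0],"dr":[0,0,0],"gripper":45},{"translation":[0,0,0],"dr":[0,0,0],"gripper":45},{"translation":[0,0,0],"dr":[0,0,0],"gripper":45}]' 40
python3 -m inch '[{"translation":[0,0,0],"dr":[0,0,0],"gripper":45},{"translation":[0,0,0],"dr":[0,0,0],"gripper":45}]'
```

```text
t: 12.05
tool_pos: [558.5, 128.8, 47.5]
tool_rot: [-170.1, 89.9, -147.4]
ft_force: [0.1, 0.6, -0.2]
finger_gap: 85.0
t: 12.68
tool_pos: [559.5, 129.2, 49.4]
tool_rot: [-4.6, 89.9, 18.1]
ft_force: [-0.8, -1.1, 5.6]
finger_gap: 53.0
t: 12.92
tool_pos: [559.5, 129.2, 49.4]
tool_rot: [-6.1, 89.9, 16.6]
ft_force: [-0.9, -1.1, 5.4]
finger_gap: 53.3
```

```bash

python3 -m inch '[{"translation":[-20,0,0],"dr":[0,0,0],"gripper":45},{"translation":[-60,0,0],"dr":[0,0,0],"gripper":45},{"translation":[-110,0,0],"dr":[0,0,0],"gripper":45},{"translation":[-160,0,0],"dr":[0,0,0],"gripper":45},{"translation":[-190,0,0],"dr":[0,0,0],"gripper":45}]'
python3 - <<'E'
from h import *
plan(482,-293,240,190)
E
```

```text
t: 13.55
tool_pos: [559.0, 129.3, 240.5]
tool_rot: [13.5, 89.9, 36.1]
ft_force: [0.6, 0.1, -1.8]
finger_gap: 53.4
now [559.  129.3 240.5] yaw 112.64 xdir [ 0.002   0.0014 -1.    ] gap 53.4 t 13.55
translation [-3.000e-01 -3.601e+02 -2.337e+02] dr [-7.736e+01  1.400e-01  6.000e-02]
```

```bash

python3 -m inch '[{"translation":[0,-45,-30],"dr":[-10,0,0],"gripper":45},{"translation":[0,-95,-62],"dr":[-20,0,0],"gripper":45},{"translation":[0,-145,-94],"dr":[-30,0,0],"gripper":45},{"translation":[0,-195,-127],"dr":[-40,0,0],"gripper":45},{"translation":[0,-245,-159],"dr":[-50,0,0],"gripper":45}]'
python3 - <<'E'
from h import *
plan(470,-213,240,190)
E
```

```text
t: 14.18
tool_pos: [506.7, -153.7, 237.5]
tool_rot: [79.1, 89.9, 151.0]
ft_force: [1.2, -0.1, -1.3]
finger_gap: 53.5
now [ 506.7 -153.7  237.5] yaw 161.93 xdir [-1.4e-03  8.0e-04 -1.0e+00] gap 53.5 t 14.18
translation [ -2.5  16.5 -67.7] dr [-28.07   0.04  -0.08]
```

```bash

python3 -m inch '[{"translation":[-2,7,-27],"dr":[-10,0,0],"gripper":45},{"translation":[-2,16,-67],"dr":[-20,0,0],"gripper":45},{"translation":[-2,16,-67],"dr":[-28,0,0],"gripper":45},{"translation":[-2,16,-67],"dr":[-28,0,0],"gripper":45},{"translation":[-2,16,-67],"dr":[-28,0,0],"gripper":45}]'
python3 - <<'E'
from h import *
plan(470,-213,240,190)
f=grab('wrist'); cv2.imwrite('pics/w7.png',f['color'][:,:,::-1])
E
```

```text
t: 14.8
tool_pos: [471.5, -210.4, 239.8]
tool_rot: [53.4, 89.9, 153.0]
ft_force: [-0.6, 0.6, -1.5]
finger_gap: 53.5
now [ 471.5 -210.4  239.8] yaw -170.47 xdir [-9.e-04  5.e-04 -1.e+00] gap 53.5 t 14.8
translation [-0.2  1.9 -2.3] dr [-0.47  0.04 -0.05]
```

View pics/w7.png

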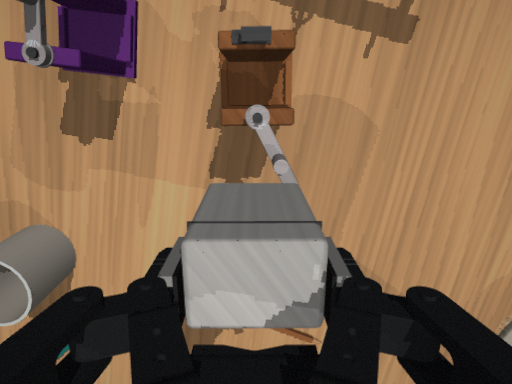

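```bash
python3 - <<'E'
from h import *
f=load('wrist');W=cloud(f);c=f['color'].astype(int)
brown=(c[...,0]-c[...,2]>30)
near=(abs(W[...,0]-482)<60)&(abs(W[...,1]+293)<60)
m=near&brown&(W[...,2]>102)&(W[...,2]<111)
n,l=cv2.connectedComponents(m.astype(np.uint8))
for i in range(1,n):
    P=W[l==i]
    if len(P)>30: print('wall',len(P),P.mean(0),cv2.minAreaRect(P[:,:2].astype(np.float32)))
P=W[m];print('all',cv2.minAreaRect(P[:,:2].astype(np.float32)))
# inner wall edges: in caddy frame with yaw 10.2
for yaw in (9.8,10.2,10.6):
    e=np.radians(yaw);R=np.array([[np.cos(e),np.sin(e)],[-np.sin(e),np.cos(e)]])
    q=(P[:,:2]-[482.1,-292.8])@R.T
    s=q[:,1]<0
    print(yaw,'-y wall x',np.percentile(q[s,0],[1,99]),'y',np.percentile(q[s,1],[1,99]),'+y wall x',np.percentile(q[~s,0],[1,99]),'y',np.percentile(q[~s,1],[1,99]))
    for k in (s,~s): print('  slope deg',np.degrees(np.polyfit(q[k,0],q[k,1],1)[0]))
t=(abs(W[...,0]-471)<50)&(abs(W[...,1]+212)<50)&(W[...,2]>255)&(W[...,2]<290)&(c.max(2)-c.min(2)<30)&(c.min(2)>100)
P=W[t];print('tin',len(P),P.mean(0) if len(P) else '',cv2.minAreaRect(P[:,:2].astype(np.float32)))
t=(c.max(2)-c.min(2)<30)&(W[...,2]>125)&(W[...,2]<150)&(abs(W[...,1]+240)<60)&(abs(W[...,0]-460)<50)
P=W[t];print('post',len(P),P.mean(0) if len(P) else '')
g=near&(c.max(2)-c.min(2)<30)&(W[...,2]>112)&(W[...,2]<125)&(W[...,1]<-300)
P=W[g];print('catch',len(P),cv2.minAreaRect(P[:,:2].astype(np.float32)),P.mean(0))
E
```

```text
wall 975 [ 487.12007357 -318.27149263  106.63464233] ((489.0692443847656, -319.439453125), (58.91399383544922, 14.096982955932617), 10.054008483886719)
wall 441 [ 497.66865435 -259.24971888  106.7536701 ] ((497.05902099609375, -259.20477294921875), (21.369735717773438, 13.694046020507812), 9.251955032348633)
wall 446 [ 459.21171085 -265.99000335  106.7771065 ] ((459.6163330078125, -265.46612548828125), (22.401996612548828, 13.80633544921875), 9.539457321166992)
all ((483.3694763183594, -290.941650390625), (59.91163635253906, 72.57880401611328), 10.38295841217041)
9.8 -y wall x [-26.83912836  31.51945283] y [-34.29019684 -20.43077849] +y wall x [-27.95897119  30.8844088 ] y [23.81520362 37.50716672]
  slope deg 0.9289456995105304
  slope deg 0.18429234240041484
10.2 -y wall x [-27.04364473  31.30592655] y [-34.45362249 -20.51273596] +y wall x [-27.71140732  31.08296187] y [23.67675911 37.60429695]
  slope deg 0.54628178705426
  slope deg -0.19958378203483987
10.6 -y wall x [-27.22852404  31.09087445] y [-34.57807329 -20.47977882] +y wall x [-27.46249283  31.28      ] y [23.52924223 37.69747882]
  slope deg 0.16366418129544583
  slope deg -0.583477009169315
tin 13507 [ 473.89627593 -215.17982841  274.51898779] ((472.6748046875, -211.76817321777344), (64.05903625488281, 38.127471923828125), 10.198674201965332)
post 254 [ 456.2753911  -232.91519978  140.7281621 ]
catch 426 ((489.80950927734375, -320.92535400390625), (21.11275863647461, 9.217354774475098), 10.296608924865723) [ 489.91819938 -320.95340271  120.8683369 ]
```

```bash
python3 - <<'E'
from h import *
f=load('wrist');W=cloud(f);c=f['color'].astype(int)
e=np.radians(10.2);R=np.array([[np.cos(e),np.sin(e)],[-np.sin(e),np.cos(e)]])
q=(W[...,:2]-[471.5,-210.4])@R.T
for z0,z1 in((268,272),(272,277),(277,282)):
    t=(abs(q[...,0])<50)&(abs(q[...,1])<40)&(W[...,2]>z0)&(W[...,2]<z1)
    print(z0,t.sum(),np.percentile(q[t],[0.5,5,50,95,99.5],axis=0).round(1).tolist())
t=(abs(q[...,0])<24)&(abs(q[...,1])<40)&(W[...,2]>268)&(W[...,2]<282)
P=W[t];p=np.c_[q[t],np.ones(len(P))];print(np.linalg.lstsq(p,P[:,2],rcond=None)[0])
# per-column extents of y, per-row extents of x at top
for x in range(-24,25,6):
    k=t&(abs(q[...,0]-x)<1.5); print(x,len(W[k]),q[k][:,1].min().round(1),q[k][:,1].max().round(1))
# pixel extents
big=(abs(q[...,0])<60)&(abs(q[...,1])<40)&(W[...,2]>272.0)&(W[...,2]<277)&(c.min(2)>110)
for y in range(-16,17,4):
    k=big&(abs(q[...,1]-y)<1); 
    if k.sum(): print('y',y,q[k][:,0].min().round(1),q[k][:,0].max().round(1))
E
```

```text
268 892 [[-39.2, -20.4], [-36.3, -20.2], [0.9, -19.6], [37.5, -5.3], [40.7, -4.6]]
272 13344 [[-32.2, -20.0], [-23.9, -18.9], [0.7, -4.1], [25.3, 14.2], [33.4, 16.9]]
277 899 [[-32.3, -14.8], [-30.4, -10.1], [15.9, -6.0], [31.9, 9.2], [33.8, 12.1]]
[5.01228871e-03 4.52853761e-02 2.75272314e+02]
-24 366 -19.8 17.3
-18 767 -20.1 18.1
-12 769 -20.1 17.9
-6 758 -20.1 17.7
0 782 -20.4 17.5
6 780 -20.3 17.2
12 778 -20.3 17.0
18 773 -20.4 17.0
24 390 -20.6 17.0
y -16 -25.7 26.5
y -12 -25.6 27.0
y -8 -25.5 26.8
y -4 -24.5 27.3
y 0 -24.0 27.2
y 4 -19.7 26.8
y 8 -21.6 26.9
y 12 -18.9 27.1
y 16 -12.4 26.4
```

```bash
python3 - <<'E'
from h import *
f=load('wrist');W=cloud(f);c=f['color'].astype(int)
P=W[(abs(W[...,2])<6)];P=P[(abs(P[:,0]-480)<250)&(abs(P[:,1]+250)<200)]
print(len(P),np.linalg.lstsq(np.c_[P[:,:2]-[480,-290],np.ones(len(P))],P[:,2],rcond=None)[0])
e=np.radians(10.2);R=np.array([[np.cos(e),np.sin(e)],[-np.sin(e),np.cos(e)]])
q=(W[...,:2]-[471.5,-210.4])@R.T
# front side face (toward -y): 
k=(abs(q[...,0])<20)&(q[...,1]<-17)&(q[...,1]>-32)&(W[...,2]>185)&(W[...,2]<268)
print(k.sum(),np.polyfit(W[k][:,2],q[k][:,1],1), q[k][:,1].min(),q[k][:,1].max(),W[k][:,2].min())
for n in('top','scene'):
    grab(n,n+'8')
    f=load(n);W=cloud(f);q=(W[...,:2]-[471.5,-210.4])@R.T
    k=(abs(q[...,0])<30)&(abs(q[...,1])<40)&(W[...,2]>180)&(W[...,2]<290)
    print(n,k.sum(),W[k].mean(0) if k.sum() else '')
E
```

```text
90181 [ 1.42028925e-04 -4.70214124e-04  1.03877981e+00]
4353 [ 4.12407169e-04 -1.99145914e+01] -21.066069027438264 -18.90978400646413 193.85437773762084
top 0 
scene 480 [ 479.52508963 -224.53116259  244.09762204]
```

```bash
python3 - <<'E'
from h import *
f=load('wrist');W=cloud(f)
e=np.radians(10.2);R=np.array([[np.cos(e),np.sin(e)],[-np.sin(e),np.cos(e)]])
q=(W[...,:2]-[471.5,-210.4])@R.T
for y in range(-20,19,3):
    k=(abs(q[...,0])<18)&(abs(q[...,1]-y)<1)&(W[...,2]>268)&(W[...,2]<285)
    print('top',y,W[k][:,2].size,np.median(W[k][:,2]).round(2),np.percentile(W[k][:,2],[5,95]).round(2))
for z in range(195,275,8):
    k=(abs(q[...,0])<18)&(q[...,1]<-15)&(q[...,1]>-28)&(abs(W[...,2]-z)<1.5)
    print('side',z,k.sum(),np.median(q[k][:,1]).round(2), np.median(np.argwhere(k)[:,0]) )
E
```

```text
top -20 866 272.02 [268.43 274.82]
top -17 584 275.3 [274.23 276.39]
top -14 509 275.52 [274.67 276.42]
top -11 478 275.58 [274.64 276.51]
top -8 488 275.52 [274.72 276.44]
top -5 489 275.49 [274.52 276.36]
top -2 466 275.53 [274.53 276.38]
top 1 449 275.49 [274.49 276.4 ]
top 4 431 275.46 [274.6  276.34]
top 7 440 275.53 [274.77 276.41]
top 10 435 275.56 [274.64 276.41]
top 13 396 275.45 [274.64 276.31]
top 16 282 274.95 [274.17 275.69]
side 195 62 -19.89 183.0
side 203 100 -19.84 187.0
side 211 106 -19.82 191.0
side 219 119 -19.8 195.0
side 227 128 -19.82 199.0
side 235 152 -19.78 205.0
side 243 178 -19.82 210.0
side 251 209 -19.75 217.0
side 259 307 -19.84 223.0
side 267 299 -19.77 231.0
```

```bash
python3 - <<'E'
from h import *
plan(483.3,-290,240,190)
E
```

```text
now [ 471.8 -210.4  240.1] yaw -170.39 xdir [-4.e-04  2.e-04 -1.e+00] gap 54.0 t 14.95
translation [  0.1   1.9 -80.4] dr [-0.39  0.01 -0.02]
```

```bash

python3 -m inch '[{"translation":[0,1,-30],"dr":[-0.4,0,0],"gripper":45},{"translation":[0,1.9,-60],"dr":[-0.4,0,0],"gripper":45},{"translation":[0,1.9,-80.4],"dr":[-0.4,0,0],"gripper":45},{"translation":[0,1.9,-80.4],"dr":[-0.4,0,0],"gripper":45},{"translation":[0,1.9,-80.4],"dr":[-0.4,0,0],"gripper":45}]'
python3 - <<'E'
from h import *
plan(483.3,-290,170,190)
grab('scene');f=grab('wrist','w9')
f=load('scene');cv2.imwrite('pics/s9.png',cv2.resize(f['color'][140:300,80:280,::-1],None,fx=4,fy=4))
E
```

```text
t: 15.58
tool_pos: [483.0, -290.0, 240.1]
tool_rot: [32.6, 90.0, 132.6]
ft_force: [-0.5, 0.5, -1.6]
finger_gap: 53.3
now [ 483.  -290.   240.1] yaw -169.98 xdir [-5.e-04  5.e-04 -1.e+00] gap 53.3 t 15.57
translation [70.1 -0.3 -0.1] dr [ 0.02  0.03 -0.02]
```

View pics/s9.png

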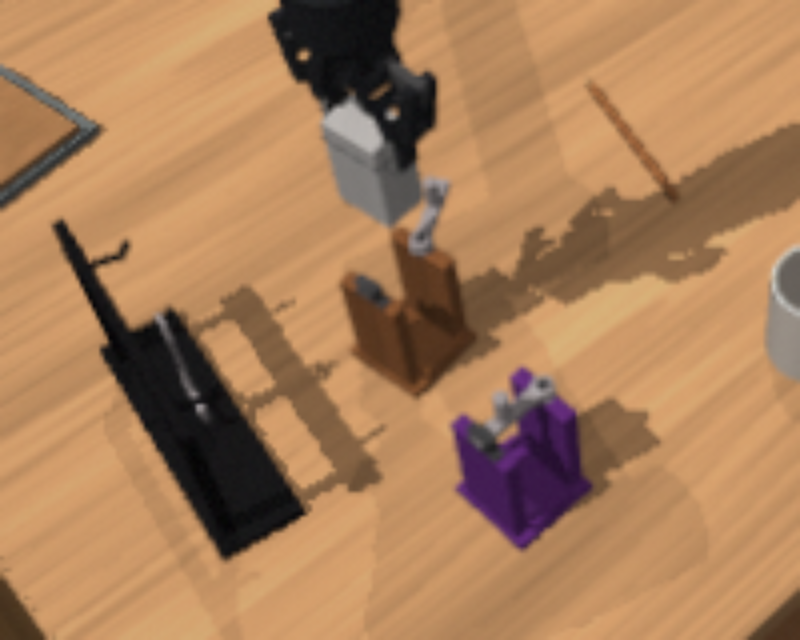

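View pics/w9.png

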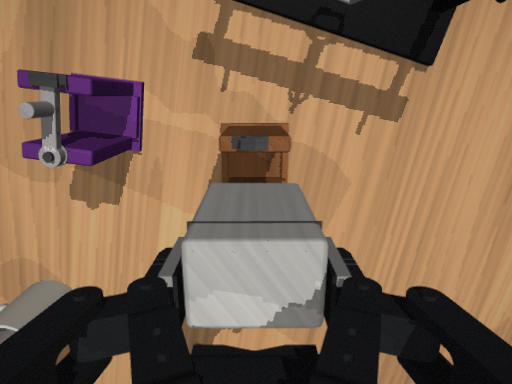

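```bash

python3 -m inch '[{"translation":[25,-0.3,0],"dr":[0,0,0],"gripper":45},{"translation":[50,-0.3,0],"dr":[0,0,0],"gripper":45},{"translation":[68,-0.3,0],"dr":[0,0,0],"gripper":45},{"translation":[68,-0.3,0],"dr":[0,0,0],"gripper":45},{"translation":[68,-0.3,0],"dr":[0,0,0],"gripper":45}]'
python3 - <<'E'
from h import *
plan(483.3,-290,170,190)
f=grab('wrist','w10');W=cloud(f);c=f['color'].astype(int)
e=np.radians(10.2);R=np.array([[np.cos(e),np.sin(e)],[-np.sin(e),np.cos(e)]])
q=(W[...,:2]-[483.8,-290.9])@R.T
brown=(c[...,0]-c[...,2]>30)
k=brown&(abs(q[...,0])<45)&(q[...,1]<-10)&(q[...,1]>-50)&(W[...,2]>103)&(W[...,2]<110)
P=q[k];print('wall',k.sum(),np.percentile(P,[1,99],axis=0).round(1),cv2.minAreaRect(W[k][:,:2].astype(np.float32)))
for z in range(125,190,8):
    k=(abs(q[...,0])<18)&(q[...,1]<-12)&(q[...,1]>-28)&(abs(W[...,2]-z)<1.5)
    print('side',z,k.sum(),np.median(q[k][:,1]).round(2) if k.sum() else '')
k=(abs(q[...,0])<40)&(q[...,1]<-12)&(q[...,1]>-24)&(W[...,2]>140)&(W[...,2]<180)&~brown
print('side x',np.percentile(q[k][:,0],[0.5,2,98,99.5]))
k&=(abs(q[...,0])<22);print('face yaw err',np.degrees(np.polyfit(q[k][:,0],q[k][:,1],1)[0]))
E
```

```text
t: 16.3
tool_pos: [484.2, -290.3, 173.5]
tool_rot: [-128.7, 89.9, -28.7]
ft_force: [1.3, 0.4, -1.5]
finger_gap: 53.4
now [ 484.2 -290.3  173.5] yaw -169.93 xdir [ 1.7e-03 -9.0e-04 -1.0e+00] gap 53.4 t 16.3
translation [3.5 0.8 0.5] dr [ 0.07 -0.07  0.09]
wall 1099 [[-29.9 -35.8]
 [ 28.9 -21.9]] ((488.47320556640625, -319.4725036621094), (60.08207702636719, 14.260196685791016), 9.889251708984375)
side 125 0 
side 133 79 -19.48
side 141 112 -19.38
side 149 118 -19.37
side 157 124 -19.33
side 165 143 -19.27
side 173 170 -19.25
side 181 193 -19.23
side 189 170 -19.34
side x [-24.15940903 -23.06621193  26.02244311  26.96751756]
face yaw err -0.05603041937439905
```

View pics/w10.png

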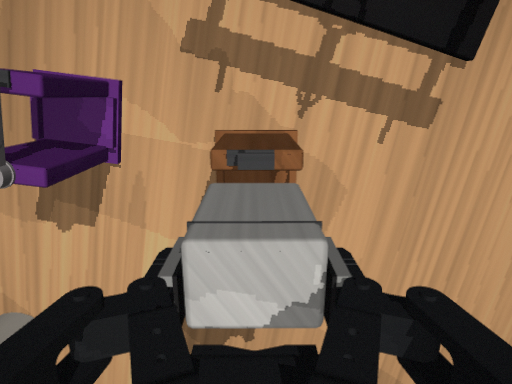

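```bash

python3 -m inch '[{"translation":[8,1,0.3],"dr":[0,0,0],"gripper":45},{"translation":[16,1,0.3],"dr":[0,0,0],"gripper":45},{"translation":[24,1,0.3],"dr":[0,0,0],"gripper":45},{"translation":[32,1,0.3],"dr":[0,0,0],"gripper":45},{"translation":[40,1,0.3],"dr":[0,0,0],"gripper":45}]'
```

```text
t: 16.98
tool_pos: [482.4, -290.3, 131.6]
tool_rot: [72.6, 90.0, 172.6]
ft_force: [-0.0, 0.2, -2.3]
finger_gap: 53.2
```

No contact; tin is between the walls. Continue.

```bash

python3 -m inch '[{"translation":[12,-0.5,0],"dr":[0,0,0],"gripper":45},{"translation":[24,-0.5,0],"dr":[0,0,0],"gripper":45},{"translation":[36,-0.5,0],"dr":[0,0,0],"gripper":45},{"translation":[48,-0.5,0],"dr":[0,0,0],"gripper":45},{"translation":[56,-0.5,0],"dr":[0,0,0],"gripper":45}]'
python3 - <<'E'
from h import *
plan(483.3,-290,60,190); print(r.observe()['ft_force'])
E
```

```text
t: 17.6
tool_pos: [482.7, -290.2, 75.4]
tool_rot: [71.3, 90.0, 171.4]
ft_force: [0.1, -0.3, -1.1]
finger_gap: 53.7
now [ 482.7 -290.2   75.4] yaw -169.98 xdir [-7.e-04  1.e-04 -1.e+00] gap 53.7 t 17.6
translation [15.4 -0.6  0.1] dr [ 0.02  0.01 -0.04]
[ 0.14782771 -0.2866756  -1.11135778]
```

```bash

python3 -m inch '[{"translation":[5,0,0],"dr":[0,0,0],"gripper":45},{"translation":[10,0,0],"dr":[0,0,0],"gripper":45},{"translation":[14,0,0],"dr":[0,0,0],"gripper":45},{"translation":[16,0,0],"dr":[0,0,0],"gripper":45},{"translation":[16,0,0],"dr":[0,0,0],"gripper":45}]'
python3 -m inch '[{"translation":[1,0,0],"dr":[0,0,0],"gripper":45},{"translation":[1,0,0],"dr":[0,0,0],"gripper":45},{"translation":[1,0,0],"dr":[0,0,0],"gripper":45}]'
python3 -m inch '[{"translation":[1,0,0],"dr":[0,0,0],"gripper":45},{"translation":[1,0,0],"dr":[0,0,0],"gripper":45}]'
```

```text
t: 18.23
tool_pos: [482.9, -290.1, 60.3]
tool_rot: [85.4, 90.0, -174.6]
ft_force: [-0.2, 0.1, -2.1]
finger_gap: 53.6
t: 18.6
tool_pos: [483.0, -290.2, 59.5]
tool_rot: [-126.7, 90.0, -26.7]
ft_force: [-0.7, 0.3, -2.3]
finger_gap: 53.8
t: 18.85
tool_pos: [482.8, -290.1, 58.3]
tool_rot: [56.8, 90.0, 156.9]
ft_force: [-0.8, 1.6, -1.9]
finger_gap: 53.3
```

```bash

python3 -m inch '[{"translation":[1,0,0],"dr":[0,0,0],"gripper":45},{"translation":[1,0,0],"dr":[0,0,0],"gripper":45},{"translation":[1,0,0],"dr":[0,0,0],"gripper":45}]'
python3 -m inch '[{"translation":[1,0,0],"dr":[0,0,0],"gripper":45},{"translation":[1,0,0],"dr":[0,0,0],"gripper":45}]'
```

```text
t: 19.23
tool_pos: [483.0, -290.2, 57.5]
tool_rot: [-135.3, 90.0, -35.3]
ft_force: [0.6, -0.2, -1.0]
finger_gap: 53.5
t: 19.48
tool_pos: [483.1, -290.3, 57.4]
tool_rot: [-166.0, 90.0, -65.9]
ft_force: [-1.0, 1.3, 4.8]
finger_gap: 53.6
```

```bash

python3 -m inch '[{"translation":[-1,0,0],"dr":[0,0,0],"gripper":62},{"translation":[-1,0,0],"dr":[0,0,0],"gripper":75},{"translation":[-1,0,0],"dr":[0,0,0],"gripper":80},{"translation":[-1,0,0],"dr":[0,0,0],"gripper":80},{"translation":[-1,0,0],"dr":[0,0,0],"gripper":80}]'
python3 -m inch '[{"translation":[-15,0,0],"dr":[0,0,0],"gripper":80},{"translation":[-45,0,0],"dr":[0,0,0],"gripper":80},{"translation":[-90,0,0],"dr":[0,0,0],"gripper":80},{"translation":[-150,0,0],"dr":[0,0,0],"gripper":80},{"translation":[-190,0,0],"dr":[0,0,0],"gripper":80}]'
python3 - <<'E'
from h import *
plan(470,-215,250,190)
E
```

```text
t: 20.1
tool_pos: [482.9, -290.2, 57.3]
tool_rot: [54.0, 90.0, 154.1]
ft_force: [0.2, -0.6, 0.8]
finger_gap: 80.1
t: 20.72
tool_pos: [483.5, -290.5, 251.9]
tool_rot: [-123.1, 89.7, -23.1]
ft_force: [0.8, 0.0, -0.6]
finger_gap: 79.5
now [ 483.5 -290.5  251.9] yaw -169.96 xdir [ 0.0049 -0.0021 -1.    ] gap 79.5 t 20.73
translation [ 1.7  0.1 76.7] dr [ 0.04 -0.17  0.26]
```

```bash

python3 -m inch '[{"translation":[0,0,40],"dr":[0,0,0],"gripper":50},{"translation":[0,0,76],"dr":[0,0,0],"gripper":40},{"translation":[0,0,76],"dr":[0,0,0],"gripper":40},{"translation":[0,0,76],"dr":[0,0,0],"gripper":40}]'
python3 - <<'E'
from h import *
plan(470,-215,250,190)
f=grab('wrist','w11');W=cloud(f);c=f['color'].astype(int)
O=np.array([483.7,-290.9]);e=np.radians(10.2);R=np.array([[np.cos(e),np.sin(e)],[-np.sin(e),np.cos(e)]])
q=(W[...,:2]-O)@R.T
grey=c.max(2)-c.min(2)<30
k=grey&(abs(q[...,0])<40)&(abs(q[...,1])<26)&(W[...,2]>80)&(W[...,2]<100)
rc=cv2.minAreaRect(q[k].astype(np.float32));print('tin top',k.sum(),rc,W[k][:,2].mean())
P=np.c_[q[k],np.ones(k.sum())];print(np.linalg.lstsq(P,W[k][:,2],rcond=None)[0])
brown=(c[...,0]-c[...,2]>30)
k=brown&(abs(q[...,0])<45)&(abs(q[...,1])<45)&(W[...,2]>103)&(W[...,2]<110)
print('walls',np.percentile(q[k],[1,99],axis=0).round(1),cv2.minAreaRect(W[k][:,:2].astype(np.float32)))
k=grey&(abs(q[...,0])<60)&(q[...,1]<110)&(q[...,1]>40)&(W[...,2]>138)&(W[...,2]<150)
print('post',k.sum(),W[k].mean(0),q[k].mean(0))
E
```

```text
t: 21.22
tool_pos: [469.9, -215.5, 248.3]
tool_rot: [-119.3, 89.9, -19.3]
ft_force: [0.6, 0.4, 0.2]
finger_gap: 40.0
now [ 469.9 -215.5  248.3] yaw -169.95 xdir [ 1.5e-03 -5.0e-04 -1.0e+00] gap 40.0 t 21.23
translation [-1.7 -0.2  0.5] dr [ 0.05 -0.05  0.08]
tin top 2929 ((0.211151123046875, -0.11828422546386719), (55.178436279296875, 44.479042053222656), 0.11444389820098877) 92.72069991137465
[3.83793148e-04 7.86748517e-03 9.27315921e+01]
walls [[-29.3 -35.5]
 [ 29.3  35.8]] ((483.5597229003906, -290.88726806640625), (59.49169158935547, 71.85646057128906), 10.119220733642578)
post 190 [ 455.73041726 -232.3230921   142.60328619] [-17.15446397  62.60412178]
```

View pics/w11.png

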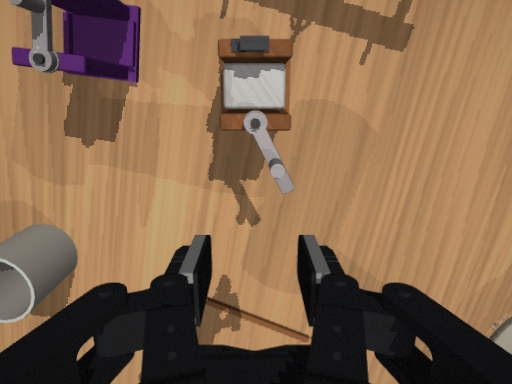

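```bash
python3 - <<'E'
from h import *
plan(455.7,-232.3,122.5,190)
E
python3 -m inch '[{"translation":[0,17,-14],"dr":[0,0,0],"gripper":40},{"translation":[30,17,-14],"dr":[0,0,0],"gripper":40},{"translation":[60,17,-14],"dr":[0,0,0],"gripper":40},{"translation":[80,17,-14],"dr":[0,0,0],"gripper":40},{"translation":[80,17,-14],"dr":[0,0,0],"gripper":40}]'
python3 - <<'E'
from h import *
plan(455.7,-232.3,122.5,190)
f=grab('wrist','w12')
f=grab('scene');cv2.imwrite('pics/s12.png',cv2.resize(f['color'][140:300,80:280,::-1],None,fx=4,fy=4))
E
```

```text
now [ 469.9 -215.7  247.9] yaw -170.0 xdir [ 9.e-04 -3.e-04 -1.e+00] gap 39.9 t 21.27
translation [125.4  17.  -13.8] dr [ 0.   -0.03  0.05]
t: 21.9
tool_pos: [454.4, -232.6, 165.8]
tool_rot: [70.8, 89.8, 170.7]
ft_force: [0.2, -0.1, 0.4]
finger_gap: 40.1
now [ 454.4 -232.6  165.8] yaw -170.06 xdir [-4.2e-03  7.0e-04 -1.0e+00] gap 40.1 t 21.9
translation [43.3 -1.5  0. ] dr [-0.06  0.08 -0.23]
```

View pics/w12.png

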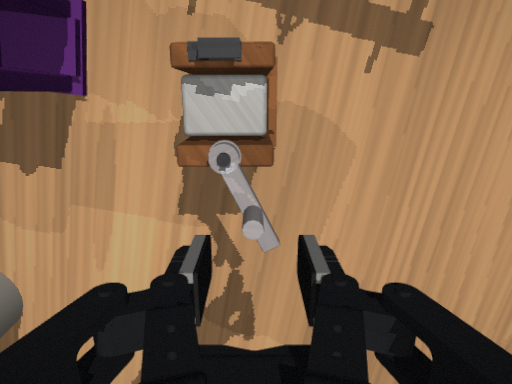

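View pics/s12.png

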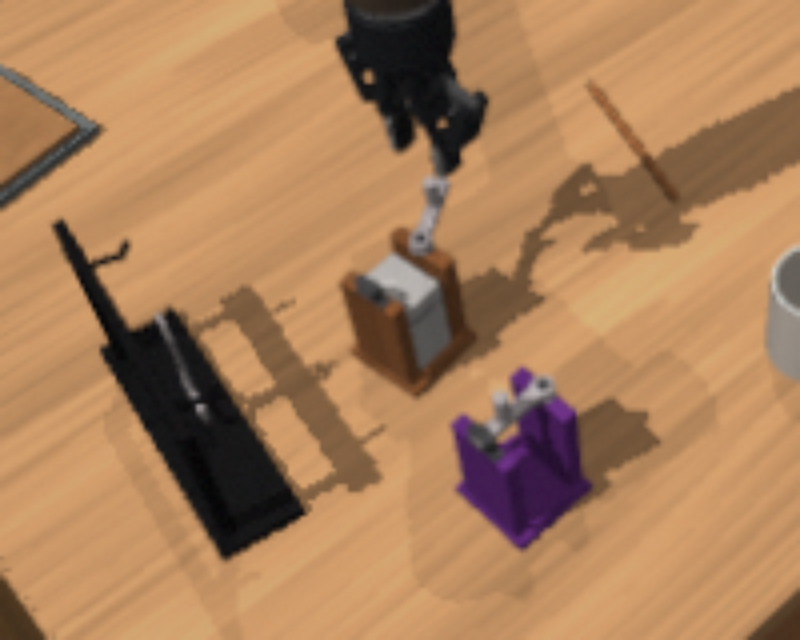

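```bash

python3 -m inch '[{"translation":[20,-0.8,0],"dr":[0,0,0],"gripper":40},{"translation":[38,-0.8,0],"dr":[0,0,0],"gripper":40},{"translation":[43,-0.8,0],"dr":[0,0,0],"gripper":40},{"translation":[43,-0.8,0],"dr":[0,0,0],"gripper":40},{"translation":[43,-0.8,0],"dr":[0,0,0],"gripper":40}]'
python3 -m inch '[{"translation":[0,0,0],"dr":[0,0,0],"gripper":8},{"translation":[0,0,0],"dr":[0,0,0],"gripper":8},{"translation":[0,0,0],"dr":[0,0,0],"gripper":8},{"translation":[0,0,0],"dr":[0,0,0],"gripper":8},{"translation":[0,0,0],"dr":[0,0,0],"gripper":8}]' 25
python3 - <<'E'
from h import *
plan(455.7,-232.3,122.5,190)
f=grab('wrist','w13')
E
```

```text
t: 22.62
tool_pos: [456.9, -232.2, 125.4]
tool_rot: [-116.0, 89.9, -16.0]
ft_force: [-0.5, -0.0, -0.0]
finger_gap: 40.2
t: 23.25
tool_pos: [456.1, -231.9, 124.8]
tool_rot: [106.7, 90.0, -153.3]
ft_force: [-2.7, 2.1, 5.9]
finger_gap: 10.6
now [ 456.1 -231.9  124.8] yaw -169.97 xdir [-1.e-04 -1.e-04 -1.e+00] gap 10.6 t 23.25
translation [ 2.3  0.4 -0.4] dr [ 0.03 -0.   -0.01]
```

View pics/w13.png

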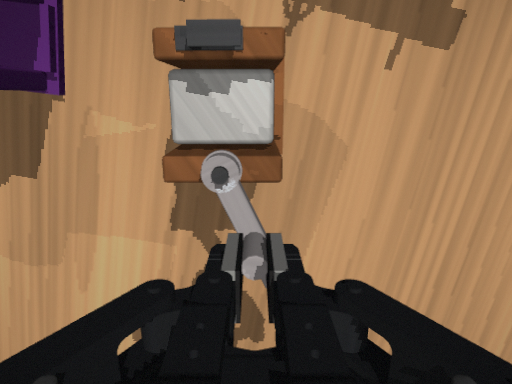

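```bash

python3 -m inch '[{"translation":[0,4.8,-2.7],"dr":[0,0,0],"gripper":8},{"translation":[0,8.8,-6],"dr":[0,0,0],"gripper":8},{"translation":[0,12.6,-10.1],"dr":[0,0,0],"gripper":8},{"translation":[0,15.9,-14.8],"dr":[0,0,0],"gripper":8},{"translation":[0,15.9,-14.8],"dr":[0,0,0],"gripper":8}]'
python3 - <<'E'
from h import *
O=np.array([483.6,-290.9]);e=np.radians(10.15);R=np.array([[np.cos(e),np.sin(e)],[-np.sin(e),np.cos(e)]])
o=r.observe();print(R@(o['tool_pos'][:2]-O))
f=grab('wrist','w14')
E
```

```text
t: 23.92
tool_pos: [443.9, -249.9, 124.8]
tool_rot: [-126.2, 89.9, -26.2]
ft_force: [2.1, 2.0, 4.0]
finger_gap: 10.6
[-31.89677348  47.39140215]
```

View pics/w14.png

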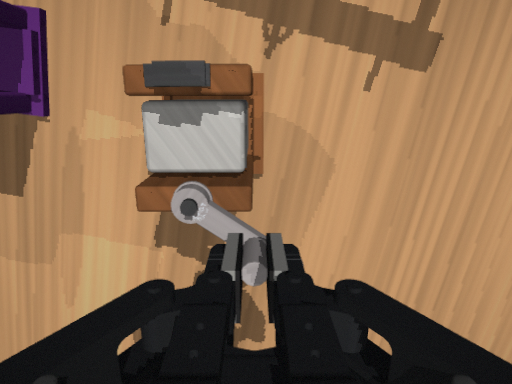

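```bash

python3 -m inch '[{"translation":[0,2.5,-5.2],"dr":[0,0,0],"gripper":8},{"translation":[0,4.2,-10.6],"dr":[0,0,0],"gripper":8},{"translation":[0,5.1,-16.2],"dr":[0,0,0],"gripper":8},{"translation":[0,5.1,-21.9],"dr":[0,0,0],"gripper":8},{"translation":[0,5.1,-21.9],"dr":[0,0,0],"gripper":8}]'
python3 -m inch '[{"translation":[0,-0.8,-5.7],"dr":[0,0,0],"gripper":8},{"translation":[0,-2.5,-11.1],"dr":[0,0,0],"gripper":8},{"translation":[0,-5,-16.2],"dr":[0,0,0],"gripper":8},{"translation":[0,-8.1,-20.9],"dr":[0,0,0],"gripper":8},{"translation":[0,-8.1,-20.9],"dr":[0,0,0],"gripper":8}]'
python3 - <<'E'
from h import *
O=np.array([483.6,-290.9]);e=np.radians(10.15);R=np.array([[np.cos(e),np.sin(e)],[-np.sin(e),np.cos(e)]])
o=r.observe();print(R@(o['tool_pos'][:2]-O))
f=grab('wrist','w15')
E
```

```text
t: 24.6
tool_pos: [441.1, -272.6, 124.6]
tool_rot: [99.5, 89.9, -160.5]
ft_force: [-0.5, 0.7, 6.0]
finger_gap: 10.7
t: 25.22
tool_pos: [447.5, -292.1, 124.4]
tool_rot: [78.1, 89.2, 178.1]
ft_force: [-10.2, -2.8, 11.2]
finger_gap: 10.9
[-35.70960468   5.15785812]
```

View pics/w15.png

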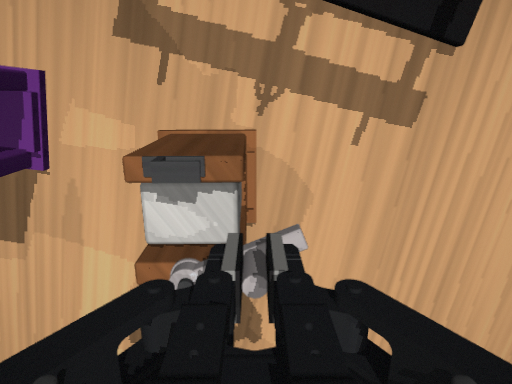

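```bash

python3 -m inch '[{"translation":[0,0,0],"dr":[0,0,0],"gripper":40},{"translation":[0,0,0],"dr":[0,0,0],"gripper":40},{"translation":[0,0,0],"dr":[0,0,0],"gripper":40},{"translation":[-45,0,0],"dr":[0,0,0],"gripper":40},{"translation":[-45,0,0],"dr":[0,0,0],"gripper":40}]'
python3 -m inch '[{"translation":[-30,0,40],"dr":[20,0,0],"gripper":40},{"translation":[-30,0,40],"dr":[20,0,0],"gripper":40},{"translation":[-30,0,40],"dr":[20,0,0],"gripper":40}]'
cat > chk.py <<'E'
from h import *
import sys
f=grab('wrist',sys.argv[1]);W=cloud(f);c=f['color'].astype(int)
O=np.array([483.6,-290.9]);e=np.radians(10.15);R=np.array([[np.cos(e),np.sin(e)],[-np.sin(e),np.cos(e)]])
q=(W[...,:2]-O)@R.T
grey=c.max(2)-c.min(2)<30
rr=np.hypot(q[...,0],q[...,1]-29)
k=grey&(rr<50)&(rr>26)&(W[...,2]>138)&(W[...,2]<147)
p=q[k].mean(0);print('post',k.sum(),p,W[k].mean(0),'theta',np.arctan2(-p[0],29-p[1]),'rad',np.hypot(p[0],p[1]-29))
k=grey&(rr<66)&(rr>15)&(W[...,2]>109)&(W[...,2]<120)&~((q[...,1]<-20)&(abs(q[...,0])<14))
if k.sum():
    p=q[k].mean(0);print('arm',k.sum(),p,'theta',np.arctan2(-p[0],29-p[1]))
k=grey&(abs(q[...,0])<32)&(abs(q[...,1])<21)&(W[...,2]>84)&(W[...,2]<100)
print('tin top',k.sum(),cv2.minAreaRect(q[k].astype(np.float32)),W[k][:,2].mean())
o=r.observe();print('tcp caddy',R@(o['tool_pos'][:2]-O),o['tool_pos'],o['t'])
E
python3 chk.py w16
```

```text
t: 25.9
tool_pos: [455.9, -291.7, 172.6]
tool_rot: [-123.5, 89.6, -23.4]
ft_force: [0.5, 0.2, -0.6]
finger_gap: 39.4
t: 26.28
tool_pos: [446.4, -250.9, 198.9]
tool_rot: [52.2, 90.0, 132.4]
ft_force: [0.7, -0.0, 0.2]
finger_gap: 39.8
post 296 [-35.34186762  14.0610907 ] [ 446.33331382 -283.28711753  142.77545066] theta 1.1708777677882922 rad 38.36950114058077
arm 1046 [-35.76813554  10.86618448] theta 1.1015784059502045
tin top 3513 ((0.3511848449707031, -0.1406402587890625), (38.08768844604492, 53.74137878417969), 89.8557357788086) 92.78600631303907
tcp caddy [-29.75752315  45.69703712] [ 446.25519203 -251.1621754   198.63303583] 26.325
```

View pics/w16.png

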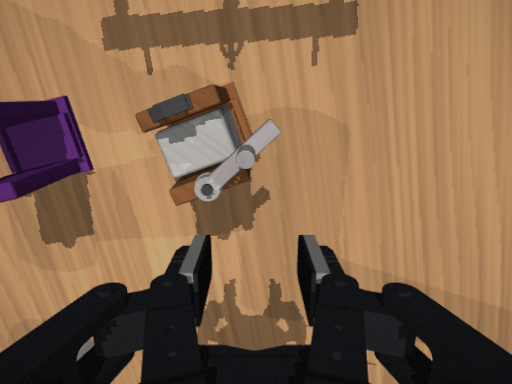

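```bash
python3 -m inch '[{"translation":[0,0,0],"dr":[7.5,0,0],"gripper":40},{"translation":[0,0,0],"dr":[15,0,0],"gripper":40},{"translation":[0,0,0],"dr":[15,0,0],"gripper":40}]'
python3 - <<'E'
from h import *
plan(446.0,-283.0,127,155)
E
```

```text
t: 26.7
tool_pos: [446.2, -251.7, 198.4]
tool_rot: [99.2, 89.9, 164.4]
ft_force: [-0.1, -0.4, -0.1]
finger_gap: 40.1
now [ 446.2 -251.7  198.4] yaw 155.18 xdir [-1.7e-03  5.0e-04 -1.0e+00] gap 40.1 t 26.7
translation [ 71.4 -13.1 -28.5] dr [ 0.18 -0.02 -0.1 ]
```

```bash
python3 -m inch '[{"translation":[0,-13,-28.5],"dr":[0,0,0],"gripper":40},{"translation":[0,-13,-28.5],"dr":[0,0,0],"gripper":40},{"translation":[30,-13,-28.5],"dr":[0,0,0],"gripper":40},{"translation":[30,-13,-28.5],"dr":[0,0,0],"gripper":40}]'
python3 chk.py w17
python3 - <<'E'
from h import *
plan(446.3,-283.3,127,155)
E
```

```text
t: 27.2
tool_pos: [444.5, -281.9, 167.1]
tool_rot: [93.2, 89.7, 158.3]
ft_force: [-0.1, 0.4, 0.1]
finger_gap: 39.7
post 400 [-35.63951045  13.82740967] [ 446.08150979 -283.56959374  142.52051732] theta 1.1683127143172487 rad 38.734767362260676
arm 1206 [-38.4247578   10.69721631] theta 1.1262651114678277
tin top 3932 ((0.1484546661376953, -0.14815902709960938), (38.21697998046875, 53.492332458496094), 89.59161376953125) 92.63153636184148
tcp caddy [-35.83997399  14.97607772] [ 445.68175861 -282.47422946  168.69691184] 27.25
now [ 445.7 -282.5  168.7] yaw 155.11 xdir [-2.6e-03  5.0e-04 -1.0e+00] gap 39.8 t 27.25
translation [41.7 -1.  -0.5] dr [ 0.11 -0.04 -0.15]
```

View pics/w17.png

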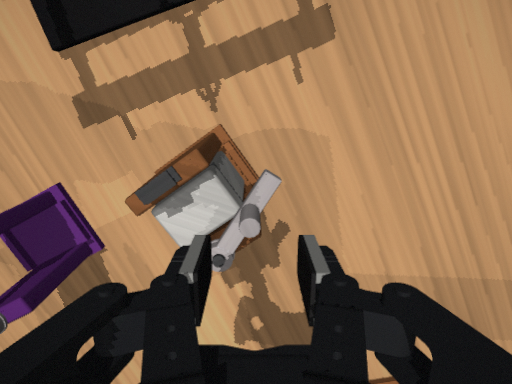

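```bash
python3 -m inch '[{"translation":[20,-0.8,-0.8],"dr":[0,0,0],"gripper":40},{"translation":[36,-0.8,-0.8],"dr":[0,0,0],"gripper":40},{"translation":[41,-0.8,-0.8],"dr":[0,0,0],"gripper":40},{"translation":[41,-0.8,-0.8],"dr":[0,0,0],"gripper":40}]'
python3 -m inch '[{"translation":[0,0,0],"dr":[0,0,0],"gripper":8},{"translation":[0,0,0],"dr":[0,0,0],"gripper":8},{"translation":[0,0,0],"dr":[0,0,0],"gripper":8},{"translation":[0,0,0],"dr":[0,0,0],"gripper":8},{"translation":[0,0,0],"dr":[0,0,0],"gripper":8}]' 25
python3 - <<'E'
from h import *
o=r.observe();plan(446.3,-283.3,127,155)
O=np.array([483.6,-290.9]);e=np.radians(10.15);R=np.array([[np.cos(e),np.sin(e)],[-np.sin(e),np.cos(e)]])
p0=R@(o['tool_pos'][:2]-O);print(p0)
Rw=yaw_of(o)
th0=np.arctan2(-p0[0],29-p0[1]);b=np.array([-38*np.sin(th0),29-38*np.cos(th0)])
print('th0',th0,np.hypot(p0[0],p0[1]-29))
for th in (1.0,.85,.7,.55,.4,.25,.1,0,-.06):
    d=R.T@(np.array([-38*np.sin(th),29-38*np.cos(th)])-b)
    print(th,np.round(Rw.T@np.r_[d,0],1))
E
```

```text
t: 27.75
tool_pos: [447.2, -284.0, 129.1]
tool_rot: [-99.3, 89.9, -34.2]
ft_force: [0.5, 0.3, -0.3]
finger_gap: 40.2
t: 28.38
tool_pos: [446.9, -284.1, 129.2]
tool_rot: [-105.0, 89.9, -39.9]
ft_force: [-1.0, 1.4, 5.7]
finger_gap: 10.3
now [ 446.9 -284.1  129.2] yaw 155.04 xdir [ 7.e-04 -6.e-04 -1.e+00] gap 10.3 t 28.38
translation [2.2 0.8 0.5] dr [ 0.04 -0.01  0.05]
[-34.96932611  13.2075498 ]
th0 1.146605450598293 38.36997852509749
1.0 [ 0.  -5.  -2.5]
0.85 [  0.  -10.4  -4.2]
0.7 [  0.  -16.   -5.1]
0.55 [  0.  -21.7  -5.2]
0.4 [  0.  -27.4  -4.4]
0.25 [  0.  -32.8  -2.8]
0.1 [  0.  -38.   -0.4]
0 [  0.  -41.2   1.6]
-0.06 [  0. -43.   3.]
```

```bash
python3 -m inch '[{"translation":[0,-5,-2.5],"dr":[0,0,0],"gripper":8},{"translation":[0,-10.4,-4.2],"dr":[0,0,0],"gripper":8},{"translation":[0,-16,-5.1],"dr":[0,0,0],"gripper":8},{"translation":[0,-21.7,-5.2],"dr":[0,0,0],"gripper":8},{"translation":[0,-21.7,-5.2],"dr":[0,0,0],"gripper":8}]'
python3 chk.py w18
```

```text
t: 29.0
tool_pos: [462.3, -299.3, 129.0]
tool_rot: [139.3, 89.8, -155.7]
ft_force: [-5.5, -5.7, 5.6]
finger_gap: 10.7
post 974 [-23.55165315  -5.35762322] [ 461.36108711 -300.3241841   142.73134226] theta 0.6009181351282127 rad 41.65485132678666
arm 1290 [-27.63718311 -13.48692029] theta 0.5767173968181353
tin top 2132 ((0.007526397705078125, -4.050775527954102), (29.976102828979492, 53.88235092163086), 88.43246459960938) 92.79861848179824
tcp caddy [-22.38770148  -4.55657631] [ 462.36565753 -299.33055545  128.94493459] 29.05
```

View pics/w18.png

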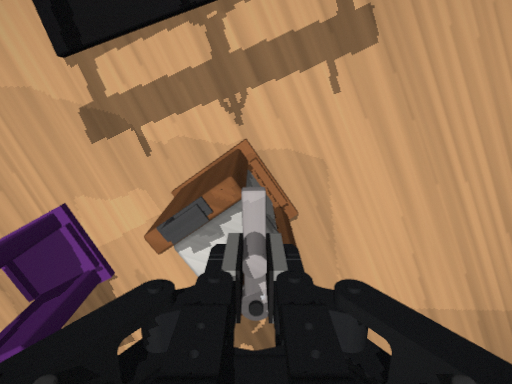

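```bash
python3 -m inch '[{"translation":[0,-5.7,0.8],"dr":[0,0,0],"gripper":8},{"translation":[0,-11.1,2.4],"dr":[0,0,0],"gripper":8},{"translation":[0,-16.3,4.8],"dr":[0,0,0],"gripper":8},{"translation":[0,-16.3,4.8],"dr":[0,0,0],"gripper":8}]'
python3 -m inch '[{"translation":[0,-3.2,2],"dr":[0,0,0],"gripper":8},{"translation":[0,-4.2,2.6],"dr":[0,0,0],"gripper":8},{"translation":[0,-4.2,2.6],"dr":[0,0,0],"gripper":8}]'
python3 chk.py w19
```

```text
t: 29.55
tool_pos: [480.5, -300.3, 128.8]
tool_rot: [110.9, 89.9, 176.0]
ft_force: [-2.8, 1.3, 5.3]
finger_gap: 10.3
t: 29.92
tool_pos: [484.6, -299.5, 128.8]
tool_rot: [105.2, 89.8, 170.2]
ft_force: [-3.8, 1.8, 5.7]
finger_gap: 10.3
post 1011 [ -5.22289783 -10.03277513] [ 480.22687555 -301.69616923  142.72226837] theta 0.13301788530807943 rad 39.38065764140655
arm 460 [ -0.64291878 -17.37131085] theta 0.013863692427428607
tin top 2672 ((0.22160720825195312, 0.047695159912109375), (37.22588348388672, 53.349491119384766), 89.87335205078125) 92.69910797770659
tcp caddy [-0.53457328 -8.64218879] [ 484.59676955 -299.50114214  128.78279366] 29.975
```

View pics/w19.png

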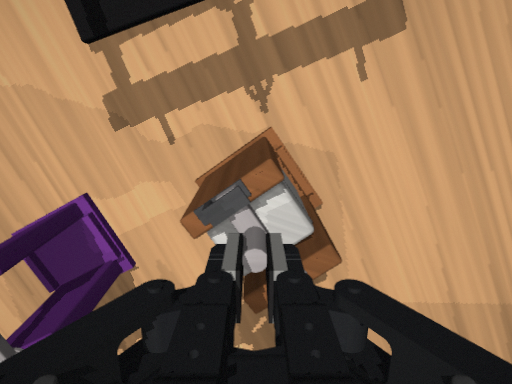

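```bash
python3 -m inch '[{"translation":[0,-1.6,1.1],"dr":[0,0,0],"gripper":8},{"translation":[0,-3.2,2.2],"dr":[0,0,0],"gripper":8},{"translation":[0,-3.2,2.2],"dr":[0,0,0],"gripper":8}]'
```

```text
t: 30.35
tool_pos: [485.8, -299.6, 128.7]
tool_rot: [111.9, 89.5, 176.9]
ft_force: [-9.7, -2.3, 9.0]
finger_gap: 10.3
```

```bash
python3 -m inch '[{"translation":[0,0,0],"dr":[0,0,0],"gripper":36},{"translation":[0,0,0],"dr":[0,0,0],"gripper":36},{"translation":[0,0,0],"dr":[0,0,0],"gripper":36},{"translation":[0,0,0],"dr":[0,0,0],"gripper":36}]'
python3 -m inch '[{"translation":[-30,0,0],"dr":[0,0,0],"gripper":36},{"translation":[-70,0,0],"dr":[0,0,0],"gripper":36},{"translation":[-110,0,0],"dr":[0,0,0],"gripper":36},{"translation":[-110,-40,60],"dr":[0,0,0],"gripper":36},{"translation":[-110,-40,60],"dr":[0,0,0],"gripper":36}]'
python3 chk.py w20; python3 - <<'E'
from h import *
f=grab('scene');cv2.imwrite('pics/s20.png',cv2.resize(f['color'][140:300,80:280,::-1],None,fx=4,fy=4))
E
```

```text
t: 30.85
tool_pos: [490.0, -298.9, 128.2]
tool_rot: [-43.6, 90.0, 21.5]
ft_force: [-0.1, 0.5, -0.2]
finger_gap: 35.9
t: 31.48
tool_pos: [553.6, -260.0, 238.3]
tool_rot: [-58.9, 89.9, 6.2]
ft_force: [-0.9, 0.3, -0.0]
finger_gap: 36.5
post 230 [ 0.45467852 -9.50756385] [ 485.72304075 -300.1786422   142.8172836 ] theta -0.011806963338037324 rad 38.510248071754866
arm 525 [ 2.27756219 -3.41846124] theta -0.0701398518401072
tin top 2098 ((0.8594379425048828, -0.4502220153808594), (53.699703216552734, 38.26903533935547), 0.6662262082099915) 92.69332948105155
tcp caddy [73.92305445 18.12771164] [ 553.17157106 -260.02884181  237.67406649] 31.525
```

View pics/w20.png

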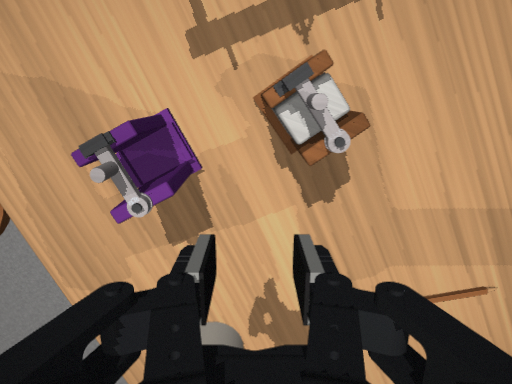

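View pics/s20.png

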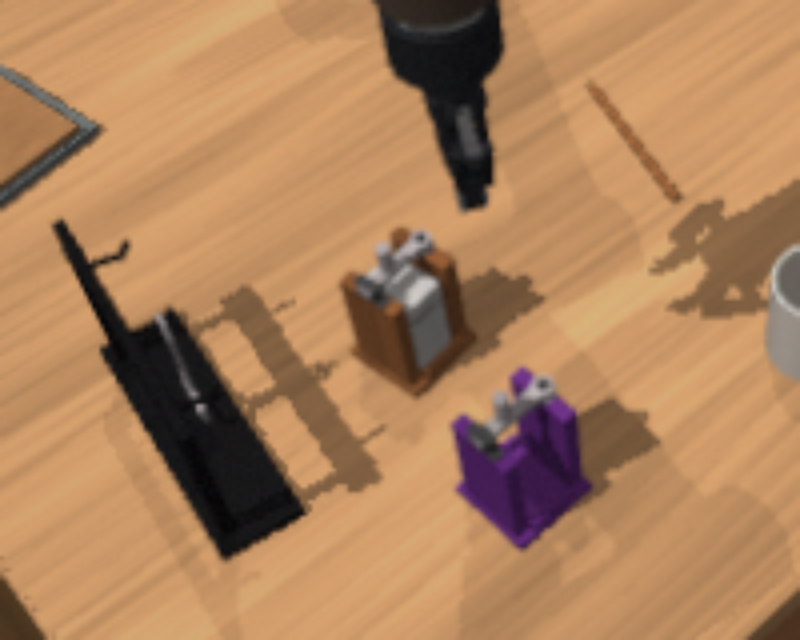

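```bash
python3 -m inch '[{"translation":[0,0,0],"dr":[0,0,0],"gripper":36},{"translation":[0,0,0],"dr":[0,0,0],"gripper":36}]'; python3 - <<'E'
from h import *
print(r.finish_job())
E
```

```text
t: 31.82
tool_pos: [550.4, -262.1, 238.3]
tool_rot: [106.9, 90.0, 171.9]
ft_force: [0.5, -0.6, 0.5]
finger_gap: 36.3
the job is handed in; nothing more can be done
None
```

I took the tin out of the rack and stood it upright on the bare crate top, letting go of it there. I then re-gripped it across its 54 mm side, seated it in the brown caddy and let go, and only then swung the latch home against its end stop. The job was handed in at 31.8 s and gave no verdict, so the results below are my own last checks.

- **Tin:** its top measured 92.7 mm above the crate top (92 expected). It sat within about 1 mm of the caddy's centre, turned less than 1° from the caddy's long axis.
- **Latch:** the post position gives an angle of about -0.01 rad, and the arm lies in the catch in the wrist and scene pictures. The cruder estimate from all the arm's pixels gave -0.07 rad; I trust the post reading more. The fingers are clear of everything.
- **Problem on the way:** on the first pinch the post slipped along the pads at about 1.17 rad. I let go, turned the gripper, took the post again and finished the swing. The latch was at about 2.67 rad when the tin was let go.
- **Camera disagreement:** the top and wrist cameras put the caddy about 2 mm apart. I used the wrist camera, since it agreed with the arm's own readings.
- **Mug, pencil and clip:** I never touched them, but I did not re-measure their positions at the end.

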